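Load the visor drying station

TASK

Slide the drip tray under the drying bar, fully home against the back stop, so that the red catch springs out behind it, while the bar is still empty. Then take every visor frame out of the compartmented basket and hang it over the bar by its arch, one leg on each side, and only when all of them hang there push the dryer's lever fully over to on. Leave the tray home and the frames hanging freely and still, and do not disturb the mugs, bowl and jug.

Things in the scene. Friction and masses are not known exactly. Their poses are not given: they have to be found in the camera images.
- station: Fixed station. Origin on the table under the bar's middle; x along the bar, y the way the tray slides in. Steel bar 20 mm thick, axis 125 mm up, between 16 mm posts at x = -146, +146 mm. Under it a lane 236 mm wide between white guides 18 mm high, y = -100 to +70 mm (flared out to y = -128 in front); back stop face at y = +66 mm.
- bar (a point): Middle of the bar's axis, 125 mm above the table; axes as the station's (x along the bar, z up). A frame hung over the bar needs x within about 130 mm of here.
- home (a point): On the table under the middle of the bar: where the drip tray's origin lies when it is fully home; axes as the station's.
- catch (a joint): Sprung red catch, round nose 16 mm high in the lane's +x guide, centred at y = -82 mm. 0 = sprung out, 10 mm into the lane; grows (m) as the passing tray presses it aside (a few newtons), back to 0 to 3 mm behind the tray's front corner when the tray is home.
- tray: Loose blue drip tray, 230 mm (x) by 130 mm (y), rim 15 mm high, floor 4 mm, about 0.3 kg, flat on the table. Origin: centre of its underside. Slides into the lane along its +y. On its -y side a 40 mm wide tongue carries a yellow upright grip fin, 50 mm (x) by 12 mm (y), 50 mm high, centred at y = -131 mm.
- basket: Fixed grey compartmented basket, 265 mm (x) by 170 mm (y), walls 46 mm high, floor 6 mm thick. Origin: centre of its underside. Five slots, each 26 mm wide (x) and 158 mm long (y), at x = -100, -50, 0, 50, 100 mm; each may hold one visor frame on end or be empty.
- switch (a joint): Lever of the dryer (the white box, 150 x 110 x 90 mm, left of the station): green lever on top that leans towards the robot (-x) at 0 = off and is pushed over to +x; 1.0 rad = fully on. It stays where it is left. The lever is 70 mm long.
- switch_tip (a point): Tip of the dryer's lever.
- frame1: green rigid visor frame, may be absent: U-shaped headband, strip 4 mm thick, 18 mm wide (x), 132 mm across (y), arch up, its two ends down in a basket slot; 60 g. Origin: between its ends, at their foot. Arch top at z = 105 mm; on it a brow tab 16 mm (x) by 30 mm (y), z = 103 to 141 mm (grip it at z = 124 or higher). Hangs with its y across the bar.
- crook1 (a point): Underside of the arch of the green frame at its middle, 101 mm above the frame's origin; it rests on top of the bar (10 mm above the bar's axis) when the frame hangs.
- frame2: yellow rigid visor frame, may be absent: U-shaped headband, strip 4 mm thick, 18 mm wide (x), 132 mm across (y), arch up, its two ends down in a basket slot; 60 g. Origin: between its ends, at their foot. Arch top at z = 105 mm; on it a brow tab 16 mm (x) by 30 mm (y), z = 103 to 141 mm (grip it at z = 124 or higher). Hangs with its y across the bar.
- crook2 (a point): Underside of the arch of the yellow frame at its middle, 101 mm above the frame's origin; it rests on top of the bar (10 mm above the bar's axis) when the frame hangs.
- frame3: red rigid visor frame, may be absent: U-shaped headband, strip 4 mm thick, 18 mm wide (x), 132 mm across (y), arch up, its two ends down in a basket slot; 60 g. Origin: between its ends, at their foot. Arch top at z = 105 mm; on it a brow tab 16 mm (x) by 30 mm (y), z = 103 to 141 mm (grip it at z = 124 or higher). Hangs with its y across the bar.
- crook3 (a point): Underside of the arch of the red frame at its middle, 101 mm above the frame's origin; it rests on top of the bar (10 mm above the bar's axis) when the frame hangs.
- frame4: pink rigid visor frame, may be absent: U-shaped headband, strip 4 mm thick, 18 mm wide (x), 132 mm across (y), arch up, its two ends down in a basket slot; 60 g. Origin: between its ends, at their foot. Arch top at z = 105 mm; on it a brow tab 16 mm (x) by 30 mm (y), z = 103 to 141 mm (grip it at z = 124 or higher). Hangs with its y across the bar.
- crook4 (a point): Underside of the arch of the pink frame at its middle, 101 mm above the frame's origin; it rests on top of the bar (10 mm above the bar's axis) when the frame hangs.
- frame5: white rigid visor frame, may be absent: U-shaped headband, strip 4 mm thick, 18 mm wide (x), 132 mm across (y), arch up, its two ends down in a basket slot; 60 g. Origin: between its ends, at their foot. Arch top at z = 105 mm; on it a brow tab 16 mm (x) by 30 mm (y), z = 103 to 141 mm (grip it at z = 124 or higher). Hangs with its y across the bar.
- crook5 (a point): Underside of the arch of the white frame at its middle, 101 mm above the frame's origin; it rests on top of the bar (10 mm above the bar's axis) when the frame hangs.
- mug_red: Bystander: red mug, 74 mm across, 85 mm tall. Origin: centre of its underside.
- mug_yellow: Bystander: yellow mug, same size. Origin: centre of its underside.
- mug_pink: Bystander: pink mug, same size. Origin: centre of its underside.
- mug_green: Bystander: green mug, same size. Origin: centre of its underside.
- bowl: Bystander: white bowl, 116 mm across, 50 mm tall. Origin: centre of its underside.
- jug: Bystander: clear lidded jug with green cap, 90 mm across, 220 mm tall. Origin: centre of its underside.
Mind the look-alikes: they are no part of the job. There is more than one size of the frame3; the one meant has the size given above. Several things have the shape of the frame2; the one meant has the colours described above.

How it is judged:
By the outcome, as a careful person would: the job done as asked, in the order asked, and still so for the second after the job is handed in, with the robot touching nothing.
Of frame1, frame2, frame3, frame4, frame5 only 3 to 5 are there at a start; the rules pass over those that are not, and their reading is None.
At some moment in a run one of tray may be knocked a few centimetres aside while the robot is not near it.
It also fails if it takes over 210 s, if anything falls off the work surface, if the arm or the gripper's body presses on something with over 40 N, if the wrist force passes 120 N, or if a joint passes its speed limit or range.

ROBOT

A 6-joint arm with a two-finger parallel gripper is mounted at the origin on the work surface. World frame = base frame: x ahead of the robot, y to its left, z up, the work surface at z = 0. Lengths are in m, angles in degrees, forces in N, time in s.
With the tool pointing down it reaches from about 0.35 to 0.975 m from the base axis. Payload 4.9 kg.
Tool frame: the origin (TCP) lies on the centre line of the jaws, within the pads' length; the fingertips stand 11 mm ahead of it and the grasp point (between the pads) lies 8 mm behind it; x points along the fingers, y is the direction in which the jaws open and shut, and the axes are right-handed (so a half turn about x gives the same grasp; the last joint's range is limited). The gripper opens to 85 mm and grips with 20 to 120 N. Pads are 22 mm wide; open, the fingers measure 114 mm over their backs; the gripper's body (76 mm by 85 mm) begins 54 mm behind the grasp point. The pads swing forward as they close: fully open they stand 13 mm farther back than shut.
Start: joints at [-75.688, 3.019, 92.412, -0, 84.569, -6.818], TCP at [0.225, -0.583, 0.242] pointing down, gripper open.
Joint ranges: [-172.51, 172.51], [-57.92, 126.97], [3.15, 148.05], [-58.71, 238.71], [5.1, 150.11], [-179.66, 179.66]. Speed limits (degrees/s): [147.25, 147.25, 180, 180, 180, 180].

INTERFACE

Orientations are given as a 3x3 rotation matrix whose columns are the frame's x, y, z axes.
In Python, from workcell import manip, snapshot gives the robot as it stands.
- The arm moves only by the tool move_arm, never from a script. Its argument "motion" is a list of rows, each a list of 6 numbers: the shift along the tool's x, y, z in units of 40 cm (1.0 is 40 cm), then the turn, a rotation vector about the tool's x, y, z in units of pi rad (1.0 is pi rad). A call has 1 to 8 rows; each row shifts and turns the commanded pose from where the row before left it, along the tool's axes as they then stand; what a row does not reach is not made up. A row lasts 1/12 s, in which the tool goes at most 41.7 mm and 7.16 degrees, less where a joint would pass 70% of its speed; a pose out of reach is approached as far as the arm can. A call with a number of a shift or a turn outside -1 to 1 is refused whole. A call with a gripper value outside its range is refused whole. "jaw" is the closure, from 0 (fully open) to 1 (shut), set as the call begins (left out, the last holds). The fingers move at their own pace and stop on an object; the grip force is fixed at half the most. Time passes only in rows, so rows that do not move let the fingers close. It gives the time, the measured TCP pose, the force and the opening at its end, in the units of the state.
- manip.get_state(): the state, without advancing time (a new reading comes with each control period).
- snapshot(name): name is "scene" or "top" or "wrist"; returns a dict with "img" (384x512x3 uint8, blue, green, red), "mtx" (3x3 intrinsics, pixels), "k1" (the pictures are not rectified: a ray, as slopes to the right and down, at radius r is drawn at 1 + k1 r^2 times it, then the intrinsics apply), "world_from_camera" (4x4, takes a point from camera to world coordinates); the wrist camera has in their place "mount" (4x4, takes a point from camera to tool coordinates, whose origin is the TCP and whose axes are the tool frame's). Camera axes: x right, y up, looking along -z (the intrinsics and any distortion apply to the point x, -y, -z); pixel columns grow to the right and rows downward; lengths in m; the calibration is good to about 2 mm. A picture is of the moment at which its call begins: read the wrist's pose just before it. There is no depth.
- manip.finish_job(): hands the job in, once; it reports no verdict.
The state is a dict: "time_s": time; "joints": joint angles; "qd": joint speeds; "effort": joint torques, N m; "tcp_pos": TCP position; "eef_rot": TCP orientation; "wrist_force": force on the tool from outside, world axes, zero at the start; "torque": the same for the moment, N m; "opening": opening from 0.0 (shut) to 1.0 (fully open).
Only numpy, scipy, OpenCV 4.12 (cv2) and the standard library are available. Lean on these libraries where they do the work, as an engineer would, in place of code of your own. Each camera call takes 0.05 s, during which the arm holds its last target.

## Working session

There is one attempt and no reset: what is moved stays moved. The work goes in short steps, Python scripts to look and compute and a tool call to move; the robot and the scene stay as the last step left them, time stands still between calls to the robot, and variables do not carry over. Pictures are saved under pics/ and viewed, and the job is handed in when it is done.

Besides the shell and the picture viewer there is one more tool, called by a JSON object that holds its "fn" and its "kwargs", one argument or row to a line. move_arm: Moves the arm, as the interface text tells. Its arguments: {"type":"object","properties":{"motion":{"type":"array"},"jaw":{"type":"number"}},"required":["motion"]}

```bash
ls; mkdir -p pics
python3 - <<'E'
from workcell import manip, snapshot
import cv2
s=manip.get_state()
print(s)
for n in ["scene","top","wrist"]:
    d=snapshot(n); cv2.imwrite(f"pics/{n}0.png",d["img"])
    print(n,d["mtx"],d["k1"],d.get("world_from_camera",d.get("mount")))
E
```

```text
pics
{'time_s': 0.0, 'joints': array([-7.56881272e+01,  3.05806796e+00,  9.24938778e+01,  3.76700685e-04,
        8.45698929e+01, -6.81819873e+00]), 'qd': array([-0.05058438,  0.01574728, -0.04361927,  0.08574994,  0.09321451,
        0.02810614]), 'effort': array([ 3.63629961e-04, -3.93682051e+01, -3.70173383e+01, -5.73745365e-05,
        7.26628496e-03,  2.51039744e-06]), 'tcp_pos': array([ 0.22515205, -0.58237342,  0.24103564]), 'eef_rot': array([[-5.19324553e-04,  3.60485281e-01, -9.32764757e-01],
       [ 2.06210612e-03, -9.32762514e-01, -3.60485562e-01],
       [-9.99997739e-01, -2.11066892e-03, -2.58952430e-04]]), 'wrist_force': array([-0.1371277 ,  0.09171175,  0.56223923]), 'torque': array([-0.02699007,  0.03544311, -0.01632961]), 'opening': 1.0006684598026339}
scene [[360.29606344   0.         258.12229565]
 [  0.         360.29606344 189.2839242 ]
 [  0.           0.           1.        ]] -0.08827499195215227 [[ 0.05443704 -0.63149357  0.77346783  1.34796452]
 [ 0.99826071  0.01686246 -0.05649081 -0.03771165]
 [ 0.02263101  0.77519774  0.63131316  0.84868801]
 [ 0.       
[... 184 characters left out ...]
8264282 [[ 1.51338926e-03  9.90514146e-01 -1.37402458e-01  2.78644215e-01]
 [-9.99855568e-01  3.82475375e-03  1.65593982e-02  4.75144539e-02]
 [ 1.69278488e-02  1.37357551e-01  9.90376873e-01  1.53311945e+00]
 [ 0.00000000e+00  0.00000000e+00  0.00000000e+00  1.00000000e+00]]
wrist [[306.21706914   0.         253.55440037]
 [  0.         306.21706914 191.64043512]
 [  0.           0.           1.        ]] -0.024656527896089825 [[ 2.86092149e-04  3.01135797e-01 -9.53581224e-01 -1.31902114e-01]
 [ 9.99999955e-01 -1.69105559e-04  2.46616012e-04  4.32388781e-04]
 [-8.69909762e-05 -9.53581252e-01 -3.01135832e-01 -7.68493441e-02]
 [ 0.00000000e+00  0.00000000e+00  0.00000000e+00  1.00000000e+00]]
```

View pics/scene0.png

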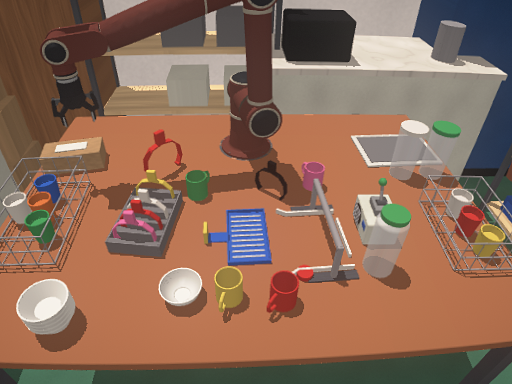

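View pics/top0.png

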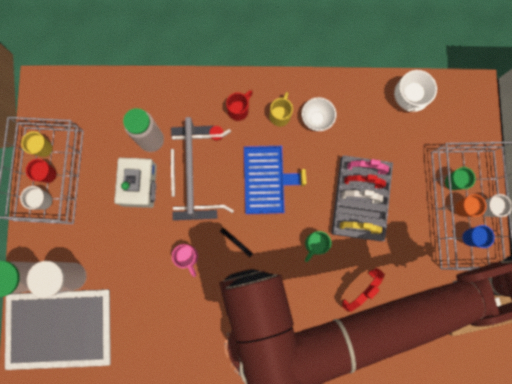

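View pics/wrist0.png

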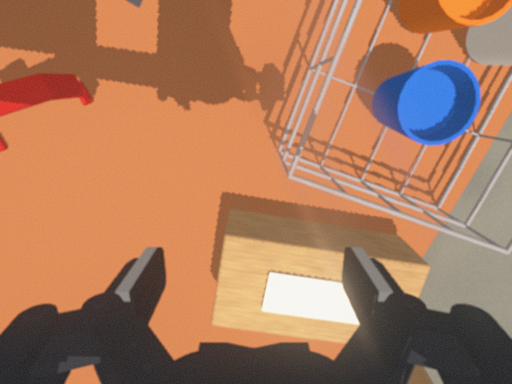

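The scene view shows the basket (~145,220) with pink, red, white and yellow frames. The tray is at (245,235), the bar at (325,215) and the dryer lever at (382,185). Other frames are a large red one on the table (162,150) and a black one (270,180).

```bash
cat > h.py <<'E'
import numpy as np, cv2
from workcell import manip, snapshot
def und(d,u,v):
    K=d["mtx"];xd=(u-K[0,2])/K[0,0];yd=(v-K[1,2])/K[1,1]
    x,y=xd,yd
    for _ in range(30):
        f=1+d["k1"]*(x*x+y*y);x,y=xd/f,yd/f
    return x,y
def W(d,st=None):
    if "world_from_camera" in d: return d["world_from_camera"]
    T=np.eye(4);T[:3,:3]=st["eef_rot"];T[:3,3]=st["tcp_pos"];return T@d["mount"]
def ray(d,u,v,st=None):
    x,y=und(d,u,v);M=W(d,st);r=M[:3,:3]@np.array([x,-y,-1]);return M[:3,3],r/np.linalg.norm(r)
def onz(d,u,v,z,st=None):
    o,r=ray(d,u,v,st);return o+r*(z-o[2])/r[2]
def proj(d,p,st=None):
    M=np.linalg.inv(W(d,st));c=M[:3,:3]@np.asarray(p)+M[:3,3]
    x,y=c[0]/-c[2],-c[1]/-c[2];f=1+d["k1"]*(x*x+y*y);K=d["mtx"]
    return K[0,0]*x*f+K[0,2],K[1,1]*y*f+K[1,2]
def tri(a,b):
    (o1,r1),(o2,r2)=a,b
    A=np.stack([r1,-r2],1);t=np.linalg.lstsq(A,o2-o1,rcond=None)[0]
    p,q=o1+r1*t[0],o2+r2*t[1];return (p+q)/2,np.linalg.norm(p-q)
def crop(img,x0,y0,x1,y1,s,name):
    c=cv2.resize(img[y0:y1,x0:x1],None,fx=s,fy=s,interpolation=cv2.INTER_CUBIC)
    for k in range((x0+19)//20*20,x1,20): cv2.line(c,((k-x0)*s,0),((k-x0)*s,6),(0,0,0),1);cv2.putText(c,str(k),((k-x0)*s,16),0,.35,(0,0,0))
    for k in range((y0+19)//20*20,y1,20): cv2.line(c,(0,(k-y0)*s),(6,(k-y0)*s),(0,0,0),1);cv2.putText(c,str(k),(0,(k-y0)*s),0,.35,(0,0,0))
    cv2.imwrite("pics/"+name,c)
E
python3 - <<'E'
from h import *
t=snapshot("top")["img"]; s=snapshot("scene")["img"]
crop(t,105,90,305,240,4,"t1.png"); crop(t,320,140,440,320,3,"t2.png")
crop(s,95,120,295,270,4,"s1.png"); crop(s,270,150,420,290,4,"s2.png")
E
```

```text
(no output)
```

View pics/t1.png

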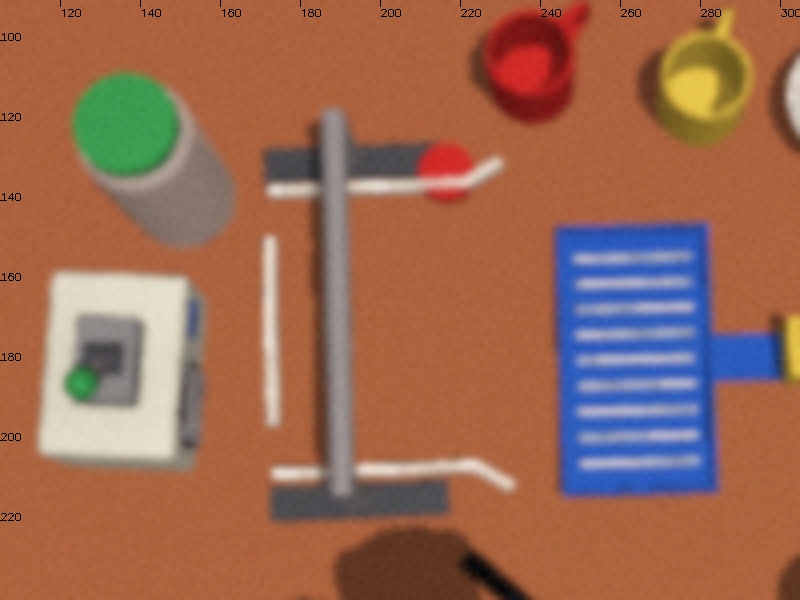

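View pics/t2.png

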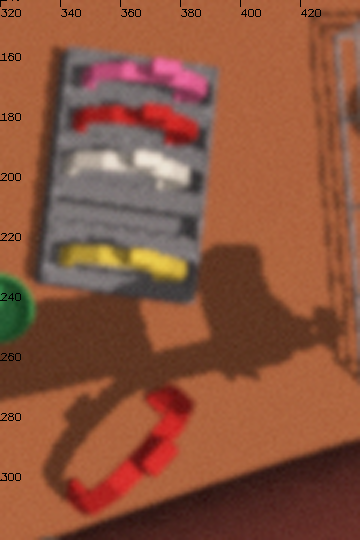

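View pics/s1.png

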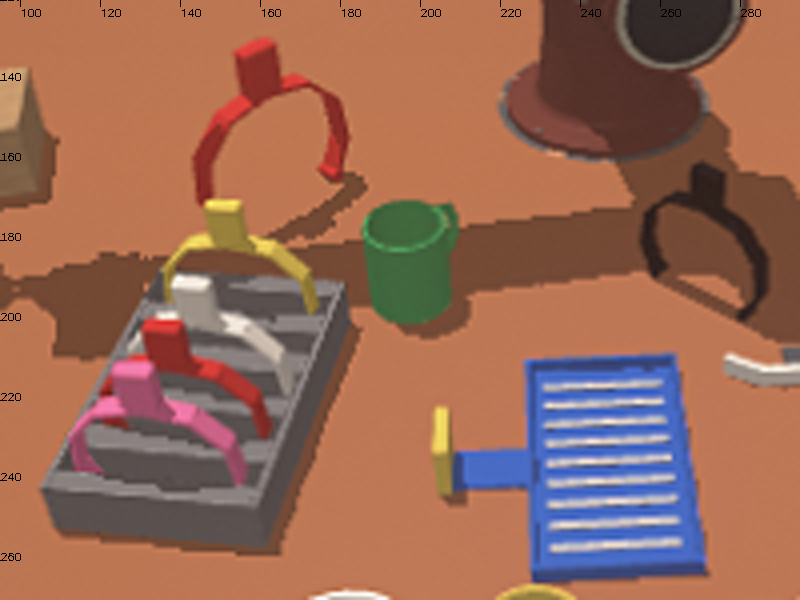

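View pics/s2.png

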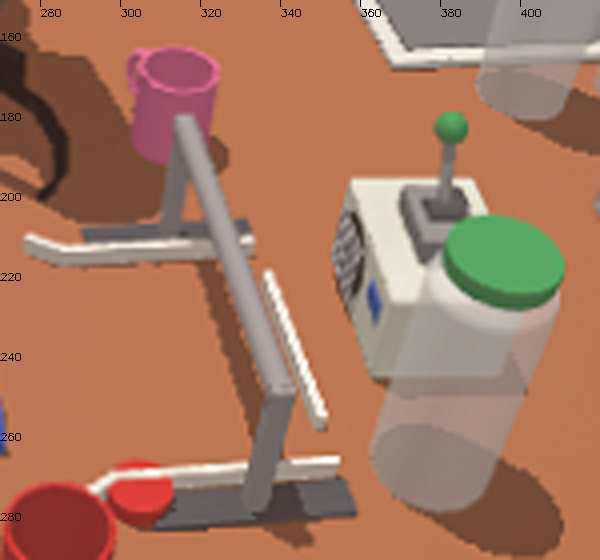

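In the basket, top-view pixels are pink (370,164), red (366,181), white (364,195) and yellow (362,257). The fourth slot is empty and green is absent. The red frame on the table (~368,290) is larger and the black one is off-colour, so both are decoys.

Run:
```python
from h import *
np.set_printoptions(precision=4,suppress=True)
t=snapshot("top");s=snapshot("scene")
print("bar ends",onz(t,187.5,117.5,.13),onz(t,190.5,213.5,.13))
print("bar edges at mid", [onz(t,u,165,.125)[:2] for u in (184.5,193.5)])
print("bar scene triang", onz(s,315,180.5,.13),onz(s,340,246,.13))
print("guides top inner +x",onz(t,172,138,.018),onz(t,222,135.5,.018))
print("guides -x",onz(t,173.5,208,.018),onz(t,223,206,.018))
print("stop",onz(t,174,150,.01),onz(t,175,196,.01))
print("catch",onz(t,216,133,.016))
for n,p in dict(tl=(244,147),tr=(282,146),br=(284,212.5),bl=(245,213.5)).items(): print("tray",n,onz(t,*p,.015))
for n,p in dict(tl=(341,156.5),tr=(391,163),br=(384,240),bl=(333.5,233)).items(): print("bask",n,onz(t,*p,.046))
img=t["img"];hsv=cv2.cvtColor(img,cv2.COLOR_BGR2HSV)
m=cv2.inRange(hsv,(100,120,80),(130,255,255));m[:,:235]=0;m[:,310:]=0
print("tray rect",cv2.minAreaRect(max(cv2.findContours(m,0,2)[0],key=cv2.contourArea)))
# fin
y=cv2.inRange(hsv,(20,120,80),(35,255,255))
for im,nm,d in((t,"top",t),(s,"scene",s)):
  h=cv2.cvtColor(im["img"],cv2.COLOR_BGR2HSV);y=cv2.inRange(h,(20,100,80),(35,255,255))
  for c in cv2.findContours(y,0,2)[0]:
    if cv2.contourArea(c)>15: print(nm,"yellow",cv2.boundingRect(c),cv2.contourArea(c))
  g=cv2.inRange(h,(45,100,60),(75,255,255))
  for c in cv2.findContours(g,0,2)[0]:
    if cv2.contourArea(c)>15: print(nm,"green",cv2.boundingRect(c),cv2.contourArea(c))
print("lever tip",tri(ray(t,125,186,),ray(s,380.5,182)))
```

```text
bar ends [0.7232 0.2346 0.13  ] [0.4177 0.2187 0.13  ]
bar edges at mid [array([0.5707, 0.2412]), array([0.5708, 0.213 ])]
bar scene triang [0.4268 0.2159 0.13  ] [0.7138 0.2331 0.13  ]
guides top inner +x [0.6863 0.3006 0.018 ] [0.6959 0.1308 0.018 ]
guides -x [0.447  0.2892 0.018 ] [0.4543 0.1247 0.018 ]
stop [0.6465 0.294  0.01  ] [0.4884 0.2865 0.01  ]
catch [0.7051 0.1515 0.016 ]
tray tl [0.6569 0.0557 0.015 ]
tray tr [ 0.6611 -0.0737  0.015 ]
tray br [ 0.4335 -0.0788  0.015 ]
tray bl [0.4297 0.0514 0.015 ]
bask tl [ 0.6187 -0.2683  0.046 ]
bask tr [ 0.5976 -0.4361  0.046 ]
bask br [ 0.341  -0.4028  0.046 ]
bask bl [ 0.3637 -0.2374  0.046 ]
tray rect ((271.5, 179.5), (65.0, 55.0), 90.0)
top yellow (340, 221, 43, 13) 276.0
top yellow (301, 169, 5, 16) 55.5
top yellow (21, 132, 31, 24) 497.0
top yellow (270, 93, 22, 33) 468.5
top green (306, 232, 26, 29) 449.0
top green (0, 220, 19, 88) 668.0
top green (0, 195, 5, 20) 57.0
top green (122, 182, 7, 8) 31.0
top green (1, 170, 7, 21) 65.5
top green (451, 167, 24, 22) 386.0
top green (5, 149, 6, 18) 54.0
top green (124, 109, 25, 24) 455.5
top green (0, 0, 512, 84) 31067.5
scene yellow (214, 266, 29, 46) 961.5
scene yellow (473, 244, 26, 13) 193.0
scene yellow (475, 224, 31, 19) 402.5
scene yellow (203, 222, 5, 22) 56.5
scene yellow (136, 170, 39, 29) 201.5
scene green (42, 220, 13, 23) 135.5
scene green (25, 210, 24, 26) 387.5
scene green (382, 204, 29, 23) 489.5
scene green (379, 178, 8, 6) 24.0
scene green (186, 170, 24, 31) 520.0
scene green (433, 121, 28, 16) 302.5
lever tip (array([0.4948, 0.4091, 0.1736]), np.float64(0.0054083733427532))
```

```bash
cat >> h.py <<'E'
np.set_printoptions(precision=4,suppress=True)
def yawdeg(R=None):
    "yaw of -toolY-as-+y direction: 0 when tool y = world -y"
    R=manip.get_state()["eef_rot"] if R is None else R
    y=-R[:,1]; return np.degrees(np.arctan2(-y[0],y[1]))
def go(p,yaw=None):
    "units to go: first turn (about tool x), then shift in turned tool axes"
    s=manip.get_state();R=s["eef_rot"];d=np.asarray(p)-s["tcp_pos"]
    if yaw is not None:
        a=-(yaw-yawdeg(R));a=(a+180)%360-180
        print("turn deg %.2f units about tool x %.4f"%(a,a/180), "rows>=%.1f"%(abs(a)/7.1))
        c,n=np.cos(np.radians(yaw)),np.sin(np.radians(yaw))
        Y=np.array([n,-c,0]);X=np.array([0,0,-1.]);R=np.stack([X,Y,np.cross(X,Y)],1)
    u=R.T@d/.4
    print("shift units",u,"rows>=%.1f"%(np.linalg.norm(d)/.041))
    cx=s["eef_rot"][:,0]; print("tool tilt",cx, "t",s["time_s"],"tcp",s["tcp_pos"],"yaw %.2f"%yawdeg(),"F",s["wrist_force"],"open %.3f"%s["opening"])
E
python3 - <<'E'
from h import *
t=snapshot("top");s=snapshot("scene")
print("fin top",onz(t,303.3,176.8,.05)); print("fin scene top",onz(s,205.3,223,.05))
print("jug",onz(t,136,121,.22)); 
print("tab tops", {k:onz(t,*p,.147) for k,p in dict(pink=(372,162),red=(370,178),white=(370,192),yel=(0,0)).items()})
print("basket ctr",np.mean([onz(t,*p,.046) for p in ((341,156.5),(391,163),(384,240),(333.5,233))],0))
go([.549,-.142,.18],1.6)
E
```

```text
fin top [ 0.5485 -0.1406  0.05  ]
fin scene top [ 0.5325 -0.1414  0.05  ]
jug [0.6833 0.3749 0.22  ]
tab tops {'pink': array([ 0.5787, -0.3436,  0.147 ]), 'red': array([ 0.5281, -0.3355,  0.147 ]), 'white': array([ 0.4843, -0.334 ,  0.147 ]), 'yel': array([1.1169, 0.8587, 0.147 ])}
basket ctr [ 0.4803 -0.3362  0.046 ]
turn deg 19.53 units about tool x 0.1085 rows>=2.8
shift units [ 0.1554 -1.0792 -0.8397] rows>=13.4
tool tilt [-0.      0.0002 -1.    ] t 0.45 tcp [ 0.2253 -0.5829  0.2422] yaw 21.13 F [ 0.3978 -0.3553  0.5313] open 0.999
```

{"fn": "move_arm", "kwargs": {
  "motion": [
    [0,0,0,0.0362,0,0],
    [0,0,0,0.0362,0,0],
    [0,0,0,0.0362,0,0],
    [0,-0.077,-0.06,0,0,0],
    [0,-0.077,-0.06,0,0,0],
    [0,-0.077,-0.06,0,0,0],
    [0,-0.077,-0.06,0,0,0],
    [0,-0.077,-0.06,0,0,0]
  ],
  "jaw": 0
}}

```text
time_s: 1.12
tcp_pos: [0.3417, -0.4242, 0.2424]
eef_rot: [[0.0, 0.027, -1.0], [-0.0, -1.0, -0.027], [-1.0, 0.0, -0.0]]
wrist_force: [1.9, -0.3, -0.1]
opening: 0.998
```

{"fn": "move_arm", "kwargs": {
  "motion": [
    [0,-0.077,-0.06,0,0,0],
    [0,-0.077,-0.06,0,0,0],
    [0,-0.077,-0.06,0,0,0],
    [0,-0.077,-0.06,0,0,0],
    [0,-0.077,-0.06,0,0,0],
    [0,0,0,0,0,0],
    [0,0,0,0,0,0]
  ]
}}

```text
time_s: 1.7
tcp_pos: [0.4576, -0.2669, 0.2424]
eef_rot: [[0.0, 0.032, -1.0], [-0.0, -1.0, -0.032], [-1.0, 0.0, -0.0]]
wrist_force: [-0.6, 0.6, 0.4]
opening: 0.999
```

Run:
```python
from h import *
go([.549,-.142,.18],1.6)
d=snapshot("wrist");cv2.imwrite("pics/w1.png",d["img"])
t=snapshot("top");cv2.imwrite("pics/t3.png",t["img"])
```

```text
turn deg 0.21 units about tool x 0.0012 rows>=0.0
shift units [ 0.1561 -0.3058 -0.2371] rows>=4.1
tool tilt [ 0.     -0.0004 -1.    ] t 1.7 tcp [ 0.4576 -0.2669  0.2424] yaw 1.81 F [-0.5876  0.5867  0.4348] open 0.999
```

View pics/w1.png

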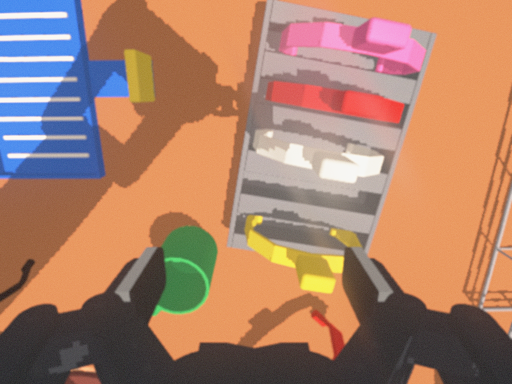

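View pics/t3.png

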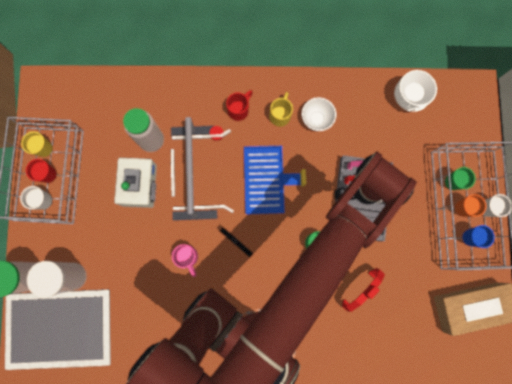

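The wrist view shows the fin (~138,75), with frames pink (385,32), red (372,105), white (350,163) and yellow (318,272). I'll enlarge it to measure.

Run:
```python
from h import *
i=cv2.imread("pics/w1.png")
crop(i,80,20,180,130,5,"w1a.png"); crop(i,240,0,440,150,4,"w1b.png");crop(i,240,110,400,300,3,"w1c.png")
```

```text
(no output)
```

View pics/w1a.png

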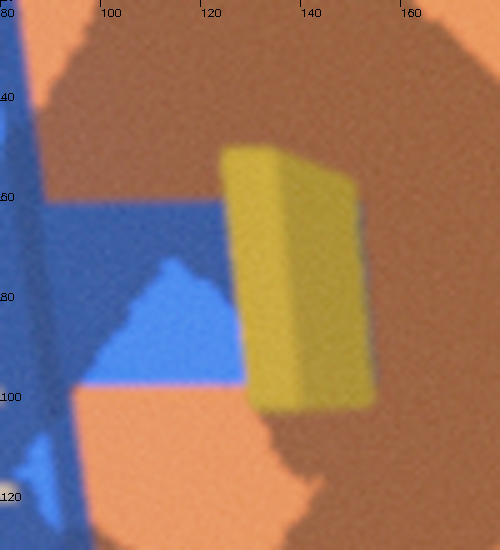

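View pics/w1b.png

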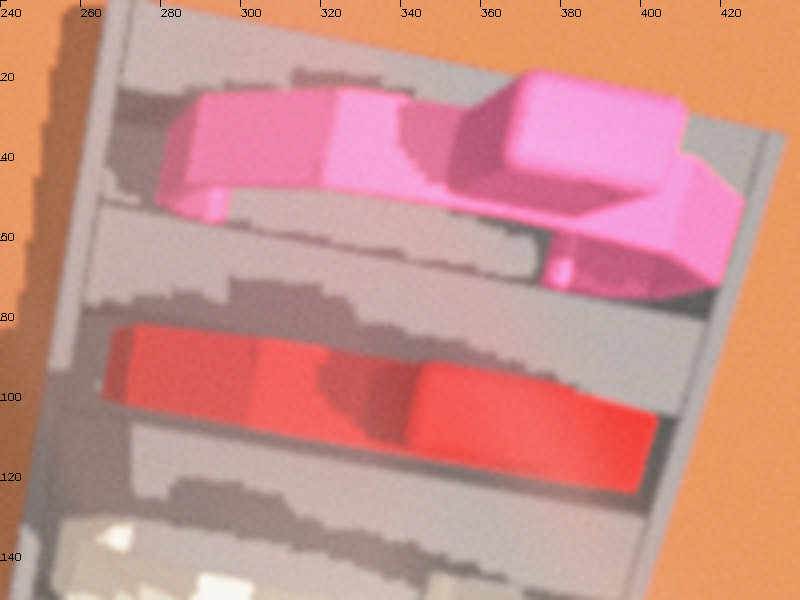

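View pics/w1c.png

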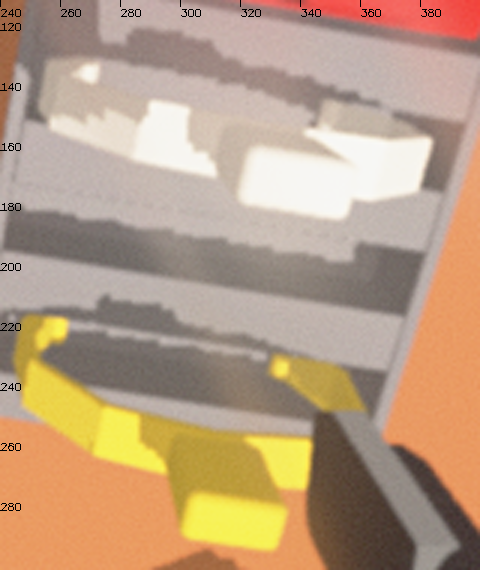

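Run:
```python
from h import *
st=manip.get_state();d=snapshot("wrist")
for n,p in dict(f1=(124,50),f2=(135,50),f3=(139,103),f4=(129.5,102)).items(): print(n,onz(d,*p,.05,st))
for n,p in dict(pink=(386,33),p1=(369,18),p2=(410,24),p3=(402,48),p4=(364,41),white=(337.5,172),w1=(322,160),w2=(358,166),yel=(317,285),y1=(302,276),y2=(336,281)).items(): print(n,onz(d,*p,.147,st))
for n,p in dict(a=(274,0),b=(436,33),c=(228,249),e=(372,255)).items(): print(n,onz(d,*p,.046,st))
for n,p in dict(tr=(74,0),br=(103,177),l=(98,150)).items(): print("tray",n,onz(d,*p,.015,st))
```

```text
f1 [ 0.5726 -0.1394  0.05  ]
f2 [ 0.5729 -0.1502  0.05  ]
f3 [ 0.5228 -0.1502  0.05  ]
f4 [ 0.5236 -0.1405  0.05  ]
pink [ 0.5765 -0.3554  0.147 ]
p1 [ 0.5852 -0.3427  0.147 ]
p2 [ 0.5827 -0.3709  0.147 ]
p3 [ 0.5676 -0.3678  0.147 ]
p4 [ 0.571  -0.3411  0.147 ]
white [ 0.4792 -0.3328  0.147 ]
w1 [ 0.4882 -0.3201  0.147 ]
w2 [ 0.4843 -0.3479  0.147 ]
yel [ 0.3786 -0.3263  0.147 ]
y1 [ 0.3872 -0.3126  0.147 ]
y2 [ 0.383  -0.3423  0.147 ]
a [ 0.6205 -0.2841  0.046 ]
b [ 0.5976 -0.4441  0.046 ]
c [ 0.357  -0.2414  0.046 ]
e [ 0.3534 -0.4154  0.046 ]
tray tr [ 0.6244 -0.0772  0.015 ]
tray br [ 0.4336 -0.0863  0.015 ]
tray l [ 0.4667 -0.0842  0.015 ]
```

Run:
```python
from h import *
go([.548,-.145,.026],1.6)
```

```text
turn deg -0.08 units about tool x -0.0004 rows>=0.0
shift units [ 0.5408 -0.3041 -0.238 ] rows>=6.5
tool tilt [-0.0002 -0.0004 -1.    ] t 1.85 tcp [ 0.4562 -0.2692  0.2423] yaw 1.52 F [-0.2487 -0.1744  0.2576] open 1.002
```

{"fn": "move_arm", "kwargs": {
  "motion": [
    [0,-0.077,-0.06,0,0,0],
    [0,-0.077,-0.06,0,0,0],
    [0,-0.077,-0.06,0,0,0],
    [0,-0.077,-0.06,0,0,0],
    [0.09,0,0,0,0,0],
    [0.09,0,0,0,0,0],
    [0,0,0,0,0,0],
    [0,0,0,0,0,0]
  ]
}}

```text
time_s: 2.52
tcp_pos: [0.5473, -0.1432, 0.1679]
eef_rot: [[-0.005, 0.026, -1.0], [0.002, -1.0, -0.026], [-1.0, -0.002, 0.005]]
wrist_force: [0.5, 0.1, 0.7]
opening: 0.998
```

Run:
```python
from h import *
go([.549,-.143,.026],1.6)
go([.549,-.143,.026],1.6)
d=snapshot("wrist");cv2.imwrite("pics/w2.png",d["img"])
go([.549,-.143,.026],1.6)
```

```text
turn deg -0.13 units about tool x -0.0007 rows>=0.0
shift units [ 0.3548 -0.0004 -0.0042] rows>=3.5
tool tilt [-0.0054  0.0021 -1.    ] t 2.5167 tcp [ 0.5473 -0.1432  0.1679] yaw 1.47 F [0.5172 0.0948 0.6504] open 0.998
turn deg -0.13 units about tool x -0.0007 rows>=0.0
shift units [ 0.3548 -0.0004 -0.0042] rows>=3.5
tool tilt [-0.0054  0.0021 -1.    ] t 2.5167 tcp [ 0.5473 -0.1432  0.1679] yaw 1.47 F [0.5172 0.0948 0.6504] open 0.998
turn deg -0.14 units about tool x -0.0008 rows>=0.0
shift units [ 0.3617 -0.0023 -0.0003] rows>=3.5
tool tilt [-0.0006  0.0002 -1.    ] t 2.5667 tcp [ 0.5489 -0.1439  0.1707] yaw 1.46 F [-0.4363 -0.064   0.5071] open 1.000
```

View pics/w2.png

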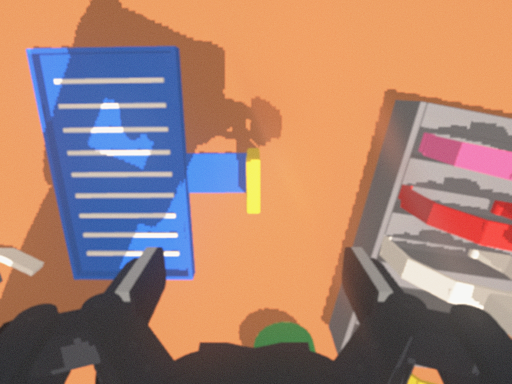

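{"fn": "move_arm", "kwargs": {
  "motion": [
    [0.09,0,0,0,0,0],
    [0.09,0,0,0,0,0],
    [0.09,-0.002,0,0,0,0],
    [0.09,0,0,0,0,0],
    [0,0,0,0,0,0]
  ]
}}

```text
time_s: 2.98
tcp_pos: [0.5454, -0.1416, 0.0215]
eef_rot: [[-0.009, 0.026, -1.0], [0.004, -1.0, -0.026], [-1.0, -0.004, 0.009]]
wrist_force: [-1.8, 0.8, -0.9]
opening: 1.002
```

{"fn": "move_arm", "kwargs": {
  "motion": [
    [0,0,0,0,0,0],
    [0,0,0,0,0,0],
    [0,0,0,0,0,0],
    [0,0,0,0,0,0],
    [0,0,0,0,0,0],
    [0,0,0,0,0,0],
    [0,0,0,0,0,0],
    [0,0,0,0,0,0]
  ],
  "jaw": 1
}}

```text
time_s: 3.65
tcp_pos: [0.5503, -0.1423, 0.028]
eef_rot: [[0.002, 0.028, -1.0], [-0.001, -1.0, -0.028], [-1.0, 0.001, -0.002]]
wrist_force: [-1.2, -0.5, 6.0]
opening: 0.133
```

Run:
```python
from h import *
go([.549,-.143,.026],2.9)
t=snapshot("top");cv2.imwrite("pics/t4.png",t["img"])
crop(t["img"],160,110,320,230,5,"t4a.png")
```

```text
turn deg -1.29 units about tool x -0.0071 rows>=0.2
shift units [0.0051 0.0015 0.0034] rows>=0.1
tool tilt [ 0.0022 -0.0012 -1.    ] t 3.65 tcp [ 0.5503 -0.1423  0.028 ] yaw 1.61 F [-1.1505 -0.4937  6.0384] open 0.133
```

View pics/t4a.png

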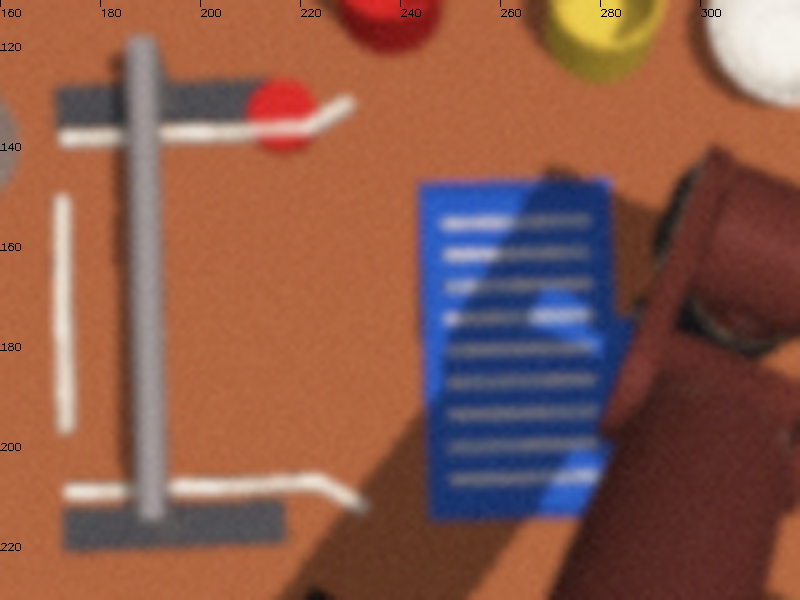

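Run:
```python
from h import *
t=snapshot("top");g=cv2.cvtColor(t["img"],cv2.COLOR_BGR2HSV)
S=g[:,:,1].astype(int);V=g[:,:,2]
for u in (176,179,197,203,209):
    m=lambda a,b:[v for v in range(a,b) if S[v,u]<90 and V[v,u]>120]
    up,lo=m(130,148),m(198,216)
    # subpixel inner edge by half saturation
    f=lambda a,b,st:next(v+ (110-S[v,u])/(S[v+st,u]-S[v,u])*st for v in range(a,b,st) if S[v,u]<110<=S[v+st,u])
    try: a=f(up[-1],148,1); b=f(lo[0],198,-1)
    except Exception as e: print(u,up,lo,e);continue
    A,B=onz(t,u,a,.018),onz(t,u,b,.018)
    print(u,a,b,A[:2],B[:2],"w",np.linalg.norm(A-B),"mid",((A+B)/2)[:2])
# tray left part edges
h=cv2.inRange(g,(100,120,60),(130,255,255))
for u in (250,256,262): 
    c=np.where(h[130:225,u])[0]+130; A,B=onz(t,u,c[0]-.5,.015),onz(t,u,c[-1]+.5,.015);print(u,c[0],c[-1],A[:2],B[:2],np.linalg.norm(A-B),((A+B)/2)[:2])
```

```text
176 139.48076923076923 205.57971014492753 [0.6812 0.2869] [0.4551 0.2811] w 0.22611707782629617 mid [0.5682 0.284 ]
179 139.43396226415095 205.65 [0.6814 0.2767] [0.4549 0.2711] w 0.22651946964150874 mid [0.5682 0.2739]
197 138.63793103448276 204.75 [0.6845 0.2156] [0.4582 0.2113] w 0.22632402538018262 mid [0.5713 0.2135]
203 138.35087719298247 204.68965517241378 [0.6856 0.1952] [0.4584 0.1913] w 0.22714584637255483 mid [0.572  0.1933]
209 138.16666666666666 204.52830188679246 [0.6863 0.1749] [0.4591 0.1714] w 0.22727294539965145 mid [0.5727 0.1731]
250 147 212 [0.6587 0.0353] [0.4331 0.0347] 0.22557593577296892 [0.5459 0.035 ]
256 147 212 [0.6588 0.0149] [0.4332 0.0147] 0.2256275415546786 [0.546  0.0148]
262 147 212 [ 0.659  -0.0055] [ 0.4333 -0.0053] 0.22568273998008553 [ 0.5461 -0.0054]
```

{"fn": "move_arm", "kwargs": {
  "motion": [
    [0,0,0,-0.0061,0,0],
    [0,-0.01,-0.024,0,0,0],
    [0,-0.02,-0.024,0,0,0],
    [0,-0.03,-0.024,0,0,0],
    [0,-0.03,-0.0235,0,0,0],
    [0,0,0,0,0,0],
    [0,0,0,0,0,0]
  ]
}}

```text
time_s: 4.33
tcp_pos: [0.588, -0.1032, 0.028]
eef_rot: [[0.005, 0.047, -0.999], [0.001, -0.999, -0.047], [-1.0, -0.001, -0.005]]
wrist_force: [3.5, 4.0, 5.2]
opening: 0.133
```

Run:
```python
from h import *
go([.5767,.0946,.028],2.7)
t=snapshot("top");g=cv2.cvtColor(t["img"],cv2.COLOR_BGR2HSV)
crop(t["img"],160,110,320,230,5,"t5a.png")
h=cv2.inRange(g,(100,120,60),(130,255,255));h[:,:225]=0
for u in (236,244,250): 
    c=np.where(h[120:225,u])[0]+120; A,B=onz(t,u,c[0]-.5,.015),onz(t,u,c[-1]+.5,.015);print(u,c[0],c[-1],A[:2],B[:2],np.linalg.norm(A-B),((A+B)/2)[:2])
for v in (145,155,165,175,185,195,200): c=np.where(h[v,:])[0]; print(v,c[0],onz(t,c[0]-.5,v,.015)[:2])
go([.5767,.0946,.028],2.7)
```

```text
turn deg -0.01 units about tool x -0.0000 rows>=0.0
shift units [ 0.     -0.4952  0.005 ] rows>=4.8
tool tilt [ 0.0049  0.0012 -1.    ] t 4.3333 tcp [ 0.588  -0.1032  0.028 ] yaw 2.69 F [3.5253 4.002  5.2038] open 0.133
236 137 202 [0.6935 0.0832] [0.4666 0.0816] 0.22689994134129193 [0.58   0.0824]
244 137 202 [0.6936 0.0559] [0.4667 0.0549] 0.2269590966218303 [0.5801 0.0554]
250 137 202 [0.6937 0.0354] [0.4667 0.0348] 0.2270077126656267 [0.5802 0.0351]
145 233 [0.6636 0.0949]
155 233 [0.6288 0.0946]
165 233 [0.5943 0.0943]
175 234 [0.5599 0.0907]
185 235 [0.5258 0.087 ]
195 235 [0.4919 0.0868]
200 235 [0.475  0.0867]
turn deg -0.02 units about tool x -0.0001 rows>=0.0
shift units [ 0.0001 -0.4955  0.0048] rows>=4.8
tool tilt [ 0.0049  0.0012 -1.    ] t 4.3833 tcp [ 0.5879 -0.1033  0.028 ] yaw 2.68 F [3.6511 4.1938 4.6514] open 0.129
```

View pics/t5a.png

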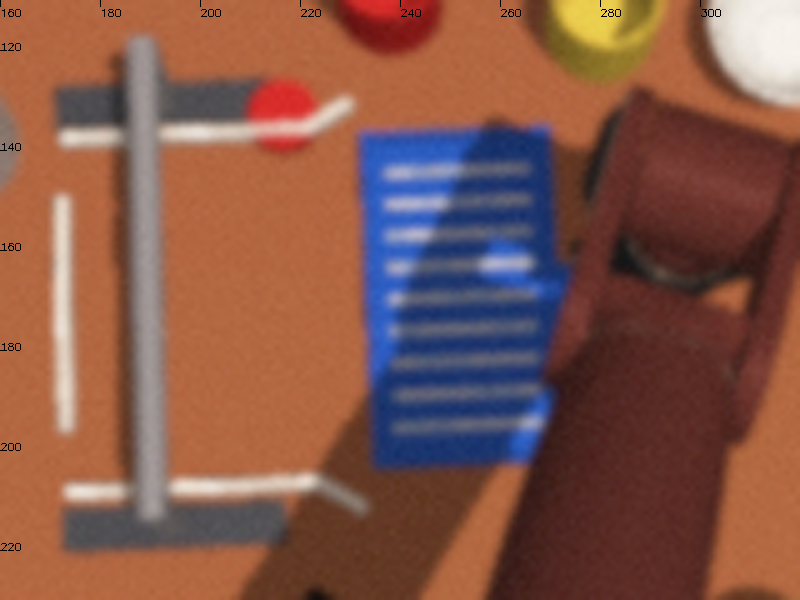

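{"fn": "move_arm", "kwargs": {
  "motion": [
    [0,0,0.0025,0,0,0],
    [0,-0.01,0.0025,0,0,0],
    [0,-0.02,0,0,0,0],
    [0,-0.02,0,0,0,0],
    [0,-0.02,0,0,0,0],
    [0,-0.02,0,0,0,0],
    [0,-0.02,0,0,0,0],
    [0,-0.02,0,0,0,0]
  ]
}}

```text
time_s: 5.05
tcp_pos: [0.5822, -0.0546, 0.028]
eef_rot: [[0.002, 0.047, -0.999], [-0.005, -0.999, -0.047], [-1.0, 0.005, -0.002]]
wrist_force: [-1.1, -9.6, 8.0]
opening: 0.134
```

Run:
```python
from h import *
go([.5767,.0946,.028],2.7)
t=snapshot("top")
crop(t["img"],160,110,320,230,5,"t6a.png")
```

```text
turn deg -0.00 units about tool x -0.0000 rows>=0.0
shift units [ 0.0001 -0.3733 -0.0039] rows>=3.6
tool tilt [ 0.0022 -0.0051 -1.    ] t 5.05 tcp [ 0.5822 -0.0546  0.028 ] yaw 2.70 F [-1.1356 -9.6259  8.0461] open 0.134
```

View pics/t6a.png

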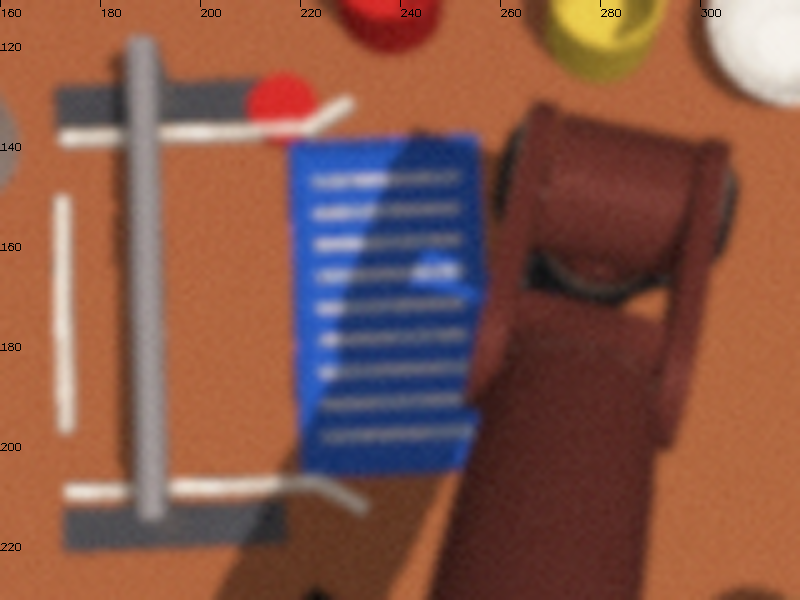

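{"fn": "move_arm", "kwargs": {
  "motion": [
    [0,-0.02,0,0,0,0],
    [0,-0.02,0,0,0,0],
    [0,-0.025,0,0,0,0],
    [0,-0.025,0,0,0,0],
    [0,-0.025,0,0,0,0],
    [0,-0.025,0,0,0,0],
    [0,-0.025,0,0,0,0],
    [0,0,0,0,0,0]
  ]
}}

```text
time_s: 5.77
tcp_pos: [0.5789, 0.0131, 0.028]
eef_rot: [[0.002, 0.048, -0.999], [-0.003, -0.999, -0.048], [-1.0, 0.003, -0.001]]
wrist_force: [-1.2, -2.3, 10.4]
opening: 0.129
```

Run:
```python
from h import *
go([.5767,.0946,.028],2.7)
t=snapshot("top")
crop(t["img"],160,110,320,230,5,"t7a.png")
```

```text
turn deg 0.06 units about tool x 0.0003 rows>=0.0
shift units [ 0.0001 -0.2037 -0.0042] rows>=2.0
tool tilt [ 0.0015 -0.0025 -1.    ] t 5.7667 tcp [0.5789 0.0131 0.028 ] yaw 2.76 F [-1.2089 -2.2812 10.352 ] open 0.129
```

View pics/t7a.png

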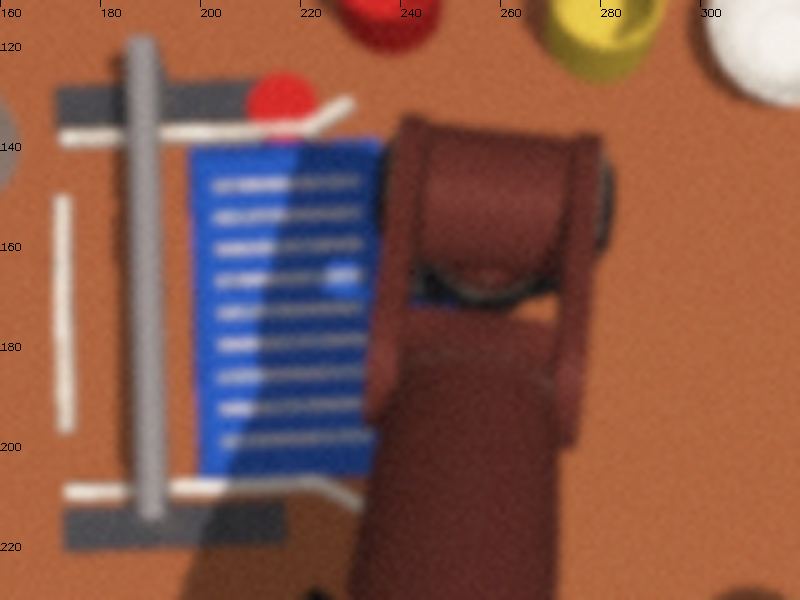

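{"fn": "move_arm", "kwargs": {
  "motion": [
    [-0.003,-0.025,0,0,0,0],
    [0,-0.025,0,0,0,0],
    [0,-0.025,0,0,0,0],
    [0,-0.025,0,0,0,0],
    [0,-0.025,0,0,0,0],
    [0,-0.025,0,0,0,0],
    [0,-0.02,0,0,0,0],
    [0,0,0,0,0,0]
  ]
}}

```text
time_s: 6.48
tcp_pos: [0.5749, 0.0817, 0.028]
eef_rot: [[0.0, 0.048, -0.999], [-0.001, -0.999, -0.048], [-1.0, 0.001, -0.0]]
wrist_force: [-1.6, -0.9, 6.3]
opening: 0.133
```

{"fn": "move_arm", "kwargs": {
  "motion": [
    [0,-0.01,0,0,0,0],
    [0,-0.01,0,0,0,0],
    [0,0,0,0,0,0],
    [0,0,0,0,0,0]
  ]
}}

```text
time_s: 6.82
tcp_pos: [0.5747, 0.0887, 0.028]
eef_rot: [[0.0, 0.047, -0.999], [-0.002, -0.999, -0.047], [-1.0, 0.002, -0.0]]
wrist_force: [-0.8, -1.8, 5.7]
opening: 0.131
```

Run:
```python
from h import *
go([.5767,.0946,.028],2.7)
t=snapshot("top")
crop(t["img"],160,110,320,230,5,"t8a.png")
s=snapshot("scene");crop(s["img"],220,170,380,290,5,"s8a.png")
```

```text
turn deg -0.01 units about tool x -0.0000 rows>=0.0
shift units [ 0.0001 -0.0144 -0.0057] rows>=0.2
tool tilt [ 0.0003 -0.0016 -1.    ] t 6.8167 tcp [0.5747 0.0887 0.028 ] yaw 2.69 F [-0.8077 -1.8177  5.6592] open 0.131
```

View pics/t8a.png

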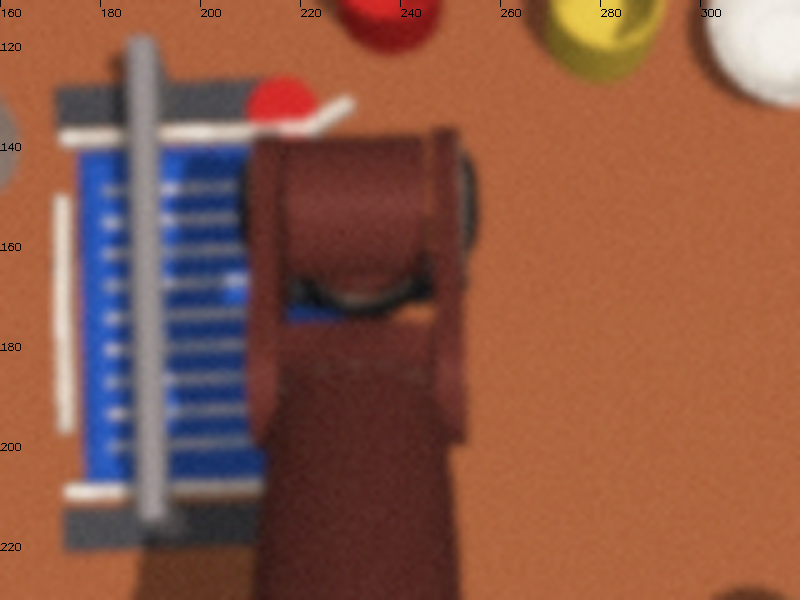

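View pics/s8a.png

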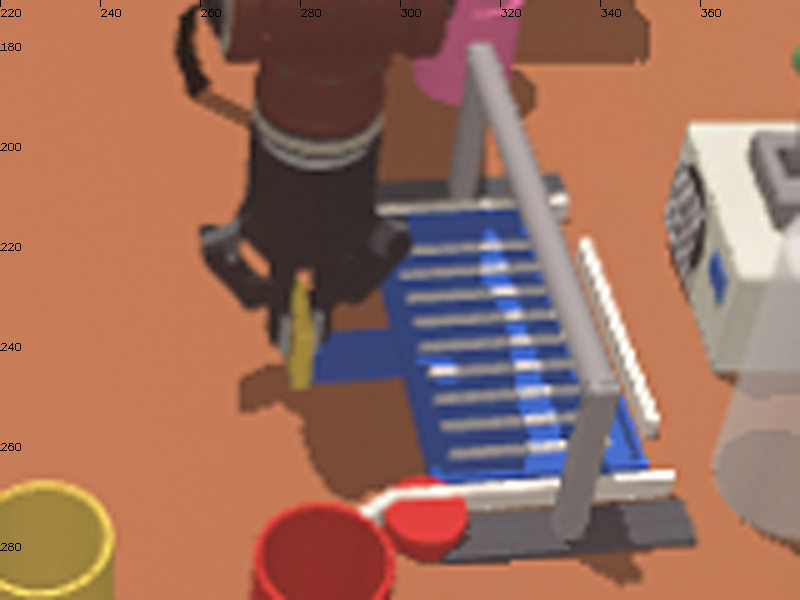

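{"fn": "move_arm", "kwargs": {
  "motion": [
    [0,-0.008,0,0,0,0],
    [0,-0.008,0,0,0,0],
    [0,-0.006,0,0,0,0],
    [0,0,0,0,0,0],
    [0,0,0,0,0,0]
  ]
}}

```text
time_s: 7.33
tcp_pos: [0.5743, 0.0967, 0.028]
eef_rot: [[0.0, 0.047, -0.999], [-0.003, -0.999, -0.047], [-1.0, 0.003, -0.0]]
wrist_force: [-0.5, -7.3, 5.7]
opening: 0.127
```

{"fn": "move_arm", "kwargs": {
  "motion": [
    [0,-0.008,0,0,0,0],
    [0,-0.008,0,0,0,0],
    [0,0,0,0,0,0],
    [0,0,0,0,0,0]
  ]
}}

```text
time_s: 7.67
tcp_pos: [0.5738, 0.097, 0.0281]
eef_rot: [[-0.002, 0.047, -0.999], [-0.014, -0.999, -0.047], [-1.0, 0.014, 0.003]]
wrist_force: [-4.3, -30.5, 8.9]
opening: 0.134
```

Run:
```python
from h import *
go([.5767,.0946,.028],2.7)
t=snapshot("top")
crop(t["img"],160,110,320,230,5,"t9a.png")
s=snapshot("scene");crop(s["img"],270,230,370,290,8,"s9a.png")
```

```text
turn deg -0.02 units about tool x -0.0001 rows>=0.0
shift units [ 0.0004  0.0062 -0.007 ] rows>=0.1
tool tilt [-0.0019 -0.0144 -0.9999] t 7.6667 tcp [0.5738 0.097  0.0281] yaw 2.68 F [ -4.3055 -30.5268   8.9188] open 0.134
```

View pics/s9a.png

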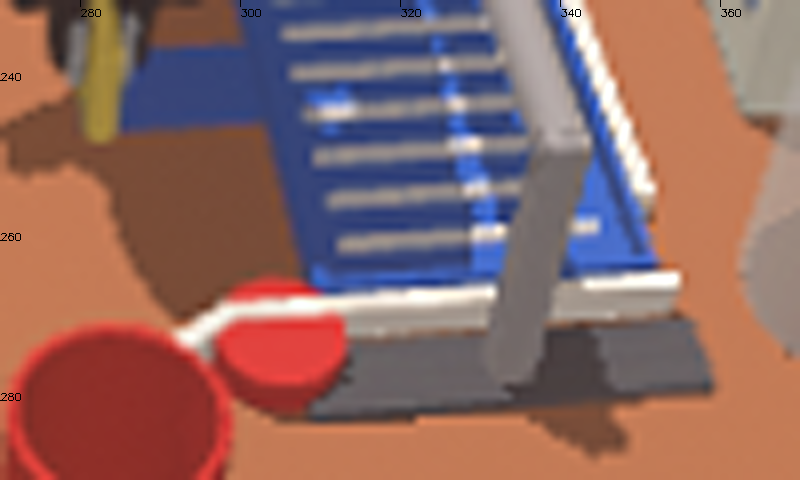

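The tray has stopped hard against the back stop (30 N). The catch's red nose shows inside the guide, behind the tray's corner, at (303,267). I'll unload, release and rise.

{"fn": "move_arm", "kwargs": {
  "motion": [
    [0,0.008,0,0,0,0],
    [0,0.006,0,0,0,0],
    [0,0,0,0,0,0]
  ]
}}

```text
time_s: 8.02
tcp_pos: [0.5738, 0.0968, 0.028]
eef_rot: [[-0.001, 0.046, -0.999], [-0.003, -0.999, -0.046], [-1.0, 0.003, 0.001]]
wrist_force: [-2.9, -7.4, 7.0]
opening: 0.129
```

{"fn": "move_arm", "kwargs": {
  "motion": [
    [0,0,0,0,0,0],
    [0,0,0,0,0,0],
    [0,0,0,0,0,0],
    [0,0,0,0,0,0],
    [-0.05,0,0,0,0,0],
    [-0.09,0,0,0,0,0],
    [-0.09,0,0,0,0,0],
    [-0.09,0,0,0,0,0]
  ],
  "jaw": 0
}}

```text
time_s: 8.68
tcp_pos: [0.5732, 0.0995, 0.1559]
eef_rot: [[-0.002, 0.047, -0.999], [0.0, -0.999, -0.047], [-1.0, -0.0, 0.002]]
wrist_force: [1.6, 0.2, 0.5]
opening: 1.0
```

Run:
```python
from h import *
go([.548,-.20,.27],-7.2)
```

```text
turn deg 9.92 units about tool x 0.0551 rows>=1.4
shift units [-0.2852  0.7508 -0.0313] rows>=7.8
tool tilt [-0.0022  0.0001 -1.    ] t 8.6833 tcp [0.5732 0.0995 0.1559] yaw 2.72 F [1.5942 0.1571 0.5282] open 1.000
```

{"fn": "move_arm", "kwargs": {
  "motion": [
    [-0.095,0,0,0.0276,0,0],
    [-0.095,0,0,0.0275,0,0],
    [-0.095,0.02,0,0,0,0],
    [0,0.1,0.02,0,0,0],
    [0,0.1,0.02,0,0,0],
    [0,0.1,0.02,0,0,0],
    [0,0.1,0.02,0,0,0],
    [0,0.1,0.02,0,0,0]
  ]
}}

```text
time_s: 9.35
tcp_pos: [0.5073, -0.1031, 0.2692]
eef_rot: [[-0.0, -0.125, -0.992], [0.0, -0.992, 0.125], [-1.0, -0.0, 0.0]]
wrist_force: [0.5, -0.8, 0.1]
opening: 1.0
```

{"fn": "move_arm", "kwargs": {
  "motion": [
    [0,0.1,0.02,0,0,0],
    [0,0.1,0.02,0,0,0],
    [0,0.1,0.02,0,0,0],
    [0,0.1,0.02,0,0,0],
    [0,0.1,0.02,0,0,0],
    [0,0.02,0.02,0,0,0],
    [0,0,0,0,0,0],
    [0,0,0,0,0,0]
  ]
}}

```text
time_s: 10.02
tcp_pos: [0.4343, -0.302, 0.269]
eef_rot: [[-0.0, -0.127, -0.992], [0.001, -0.992, 0.127], [-1.0, -0.001, 0.0]]
wrist_force: [0.7, 0.3, 0.2]
opening: 1.001
```

Run:
```python
from h import *
snapshot("top");snapshot("top")
st=manip.get_state();d=snapshot("wrist");cv2.imwrite("pics/w3.png",d["img"])
print(st["tcp_pos"],yawdeg()); np.savez("st3.npz",**{k:st[k] for k in("tcp_pos","eef_rot")})
i=d["img"];crop(i,180,0,440,260,3,"w3a.png")
t=snapshot("top");crop(t["img"],160,110,260,230,5,"t10a.png")
```

```text
[ 0.435  -0.3011  0.2693] -7.116354606660383
```

View pics/w3.png

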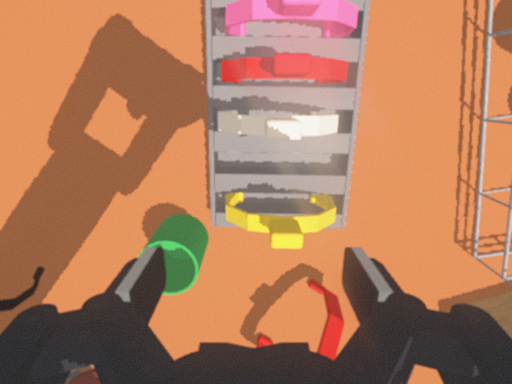

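View pics/w3a.png

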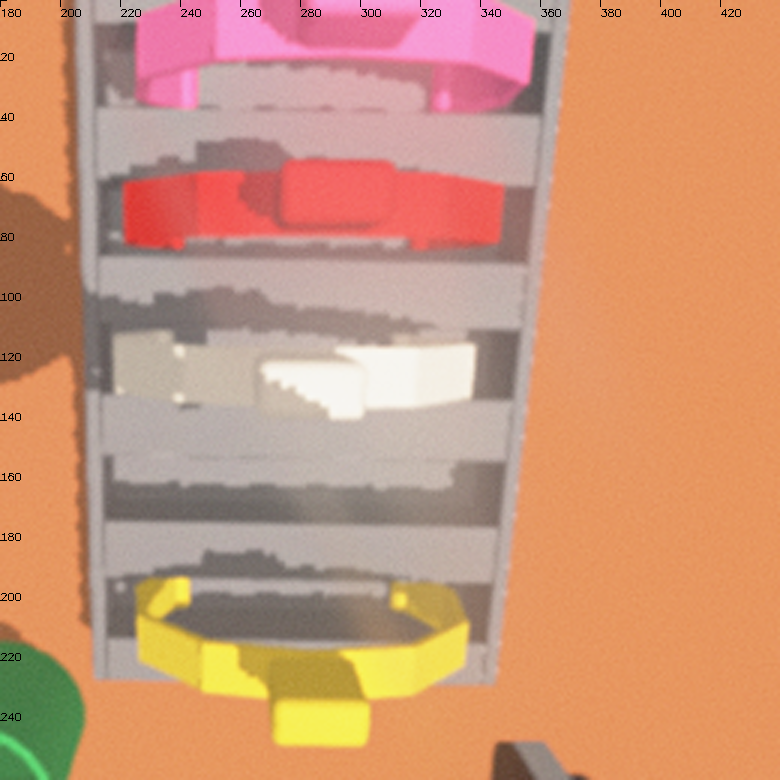

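View pics/t10a.png

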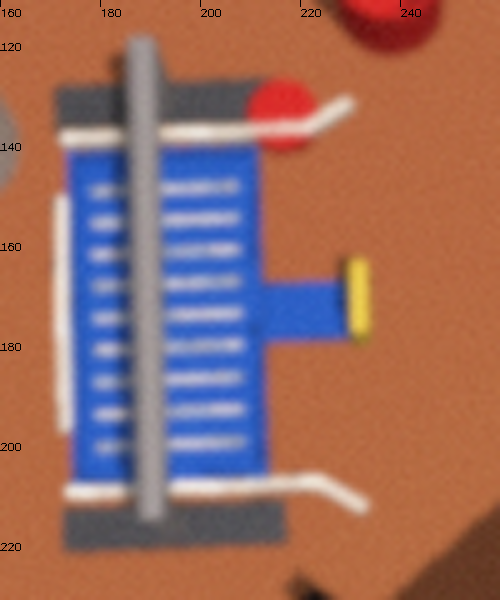

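The tray is home, with the catch nose behind its corner at top-view (216,138). Tab tops in the wrist view are yellow (286.5,242), white (284,130) and red (291,65). The red frame in the basket slot is the right size; the one on the table is the bigger look-alike.

Run:
```python
from h import *
s=np.load("st3.npz");d=snapshot("wrist")
for n,p in dict(yel=(286.5,242),y1=(271.5,235),y2=(302,235),y3=(272,249),white=(284,130),red=(291,65),r1=(274.5,54.5),r2=(308,54.5),r3=(308,75)).items(): print(n,onz(d,*p,.147,s))
P=onz(d,286.5,242,.147,s)
go([P[0],P[1],.25],-7.2)
```

```text
yel [ 0.3799 -0.325   0.147 ]
y1 [ 0.3886 -0.3121  0.147 ]
y2 [ 0.3851 -0.3397  0.147 ]
y3 [ 0.3744 -0.3111  0.147 ]
white [ 0.4813 -0.3324  0.147 ]
red [ 0.5301 -0.3425  0.147 ]
r1 [ 0.5391 -0.3306  0.147 ]
r2 [ 0.536  -0.3561  0.147 ]
r3 [ 0.5212 -0.355   0.147 ]
turn deg 0.09 units about tool x 0.0005 rows>=0.0
shift units [0.0488 0.0766 0.1297] rows>=1.5
tool tilt [ 0.0002  0.0001 -1.    ] t 10.2667 tcp [ 0.4352 -0.3012  0.2695] yaw -7.11 F [-0.6954 -0.3413  0.3046] open 1.002
```

{"fn": "move_arm", "kwargs": {
  "motion": [
    [0,0.038,0.065,0,0,0],
    [0,0.038,0.065,0,0,0],
    [0.09,0,0,0,0,0],
    [0.09,0,0,0,0,0],
    [0.09,0,0,0,0,0],
    [0.05,0,0,0,0,0],
    [0,0,0,0,0,0],
    [0,0,0,0,0,0]
  ]
}}

```text
time_s: 10.93
tcp_pos: [0.379, -0.3249, 0.1407]
eef_rot: [[-0.002, -0.125, -0.992], [0.002, -0.992, 0.125], [-1.0, -0.002, 0.002]]
wrist_force: [0.1, -0.3, 1.7]
opening: 1.002
```

Run:
```python
from h import *
snapshot("top")
go([.38,-.325,.126],-7.2)
d=snapshot("wrist");cv2.imwrite("pics/w4.png",d["img"])
```

```text
turn deg 0.03 units about tool x 0.0002 rows>=0.0
shift units [ 0.0417 -0.0026  0.0001] rows>=0.4
tool tilt [ 0.0009 -0.001  -1.    ] t 10.9833 tcp [ 0.3799 -0.326   0.1427] yaw -7.17 F [-0.0976 -0.1852  1.2581] open 1.000
```

View pics/w4.png

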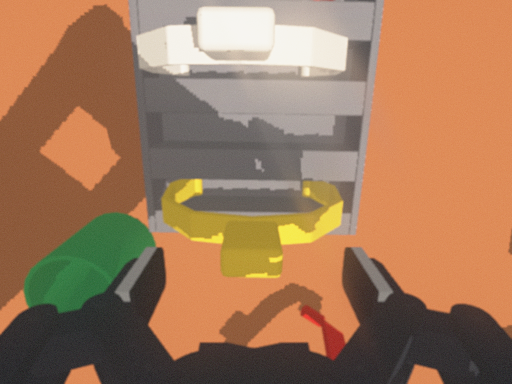

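{"fn": "move_arm", "kwargs": {
  "motion": [
    [0.021,0,0,0,0,0],
    [0.021,0,0,0,0,0],
    [0,0,0,0,0,0],
    [0,0,0,0,0,0]
  ]
}}

```text
time_s: 11.37
tcp_pos: [0.3789, -0.3258, 0.1243]
eef_rot: [[-0.001, -0.126, -0.992], [0.001, -0.992, 0.126], [-1.0, -0.001, 0.001]]
wrist_force: [0.5, -1.5, 0.8]
opening: 0.998
```

{"fn": "move_arm", "kwargs": {
  "motion": [
    [0,0,0,0,0,0],
    [0,0,0,0,0,0],
    [0,0,0,0,0,0],
    [0,0,0,0,0,0],
    [0,0,0,0,0,0],
    [0,0,0,0,0,0],
    [0,0,0,0,0,0]
  ],
  "jaw": 1
}}

```text
time_s: 11.95
tcp_pos: [0.3792, -0.3261, 0.1249]
eef_rot: [[0.0, -0.126, -0.992], [-0.0, -0.992, 0.126], [-1.0, 0.0, -0.0]]
wrist_force: [0.1, 0.4, 0.6]
opening: 0.345
```

Run:
```python
from h import *
go([.38,-.325,.126],-7.2)
d=snapshot("wrist");cv2.imwrite("pics/w5.png",d["img"])
```

```text
turn deg -0.04 units about tool x -0.0002 rows>=0.0
shift units [-0.0027 -0.003  -0.0017] rows>=0.0
tool tilt [ 0.0003 -0.0003 -1.    ] t 11.95 tcp [ 0.3792 -0.3261  0.1249] yaw -7.24 F [0.1485 0.3696 0.6241] open 0.345
```

View pics/w5.png

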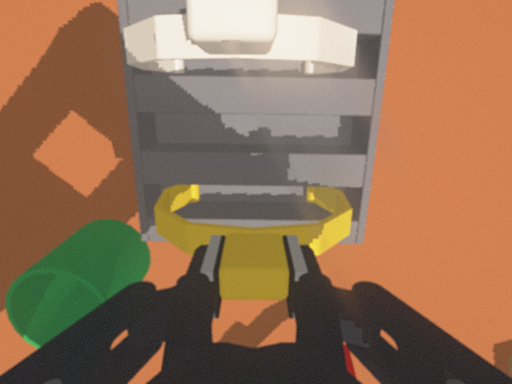

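{"fn": "move_arm", "kwargs": {
  "motion": [
    [-0.03,0,0,0,0,0],
    [-0.05,0,0,0,0,0],
    [-0.09,0,0,0,0,0],
    [-0.09,0,0,0,0,0],
    [-0.09,0,0,0,0,0],
    [-0.09,0,0,-0.0276,0,0],
    [0,0,0,-0.0275,0,0],
    [0,0,0,0,0,0]
  ]
}}

```text
time_s: 12.67
tcp_pos: [0.3799, -0.3269, 0.3051]
eef_rot: [[0.004, 0.048, -0.999], [-0.005, -0.999, -0.048], [-1.0, 0.005, -0.004]]
wrist_force: [0.9, -0.3, -0.9]
opening: 0.343
```

Run:
```python
from h import *
snapshot("top")
go([.479,.2228,.30],2.7)
d=snapshot("wrist");cv2.imwrite("pics/w6.png",d["img"])
```

```text
turn deg -0.12 units about tool x -0.0007 rows>=0.0
shift units [ 0.0056 -1.3592 -0.3139] rows>=13.6
tool tilt [ 0.0014 -0.0017 -1.    ] t 12.7167 tcp [ 0.3792 -0.3262  0.3022] yaw 2.58 F [-0.4464  0.0721 -0.6292] open 0.344
```

View pics/w6.png

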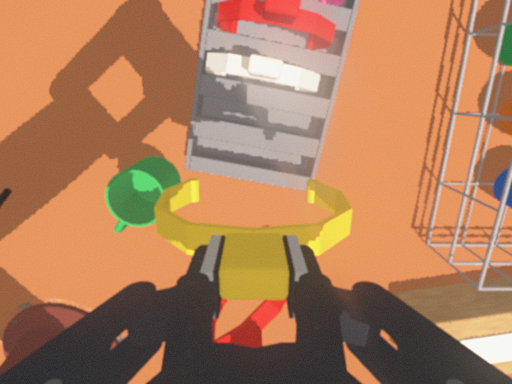

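{"fn": "move_arm", "kwargs": {
  "motion": [
    [0,-0.05,-0.012,0,0,0],
    [0,-0.09,-0.021,0,0,0],
    [0,-0.09,-0.021,0,0,0],
    [0,-0.09,-0.021,0,0,0],
    [0,-0.09,-0.021,0,0,0],
    [0,-0.09,-0.021,0,0,0],
    [0,-0.09,-0.021,0,0,0],
    [0,-0.09,-0.021,0,0,0]
  ]
}}

```text
time_s: 13.43
tcp_pos: [0.4289, -0.0494, 0.2984]
eef_rot: [[-0.004, 0.044, -0.999], [0.001, -0.999, -0.044], [-1.0, -0.001, 0.004]]
wrist_force: [0.1, -0.2, -0.4]
opening: 0.342
```

{"fn": "move_arm", "kwargs": {
  "motion": [
    [0,-0.09,-0.021,0,0,0],
    [0,-0.09,-0.021,0,0,0],
    [0,-0.09,-0.021,0,0,0],
    [0,-0.09,-0.021,0,0,0],
    [0,-0.09,-0.021,0,0,0],
    [0,-0.09,-0.021,0,0,0],
    [0,-0.09,-0.021,0,0,0],
    [0,-0.05,-0.012,0,0,0]
  ]
}}

```text
time_s: 14.1
tcp_pos: [0.4795, 0.2263, 0.2979]
eef_rot: [[-0.005, 0.048, -0.999], [-0.0, -0.999, -0.048], [-1.0, 0.0, 0.005]]
wrist_force: [-0.1, -0.2, -0.4]
opening: 0.339
```

{"fn": "move_arm", "kwargs": {
  "motion": [
    [0,0,0,0,0,0],
    [0,0,0,0,0,0],
    [0,0,0,0,0,0]
  ]
}}

```text
time_s: 14.35
tcp_pos: [0.48, 0.2226, 0.299]
eef_rot: [[-0.003, 0.046, -0.999], [-0.001, -0.999, -0.046], [-1.0, 0.001, 0.003]]
wrist_force: [0.6, -0.2, -0.4]
opening: 0.343
```

Run:
```python
from h import *
go([.479,.2228,.155],2.7)
st=manip.get_state();np.savez("st7.npz",**{k:st[k] for k in("tcp_pos","eef_rot")})
d=snapshot("wrist");cv2.imwrite("pics/w7.png",d["img"])
s=snapshot("scene");cv2.imwrite("pics/s7.png",s["img"]);crop(s["img"],220,80,420,290,3,"s7a.png")
```

```text
turn deg -0.08 units about tool x -0.0004 rows>=0.0
shift units [ 0.36   -0.0006  0.0025] rows>=3.5
tool tilt [-0.003  -0.0014 -1.    ] t 14.35 tcp [0.48   0.2226 0.299 ] yaw 2.62 F [ 0.5509 -0.2436 -0.3587] open 0.343
```

View pics/w7.png

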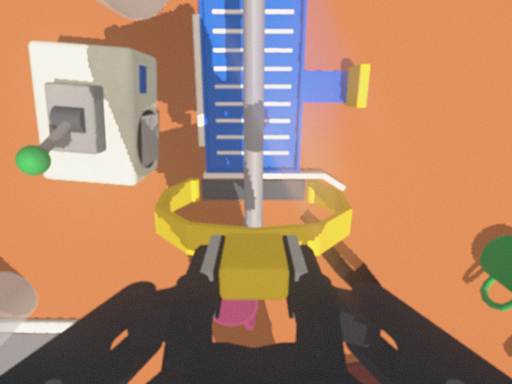

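View pics/s7a.png

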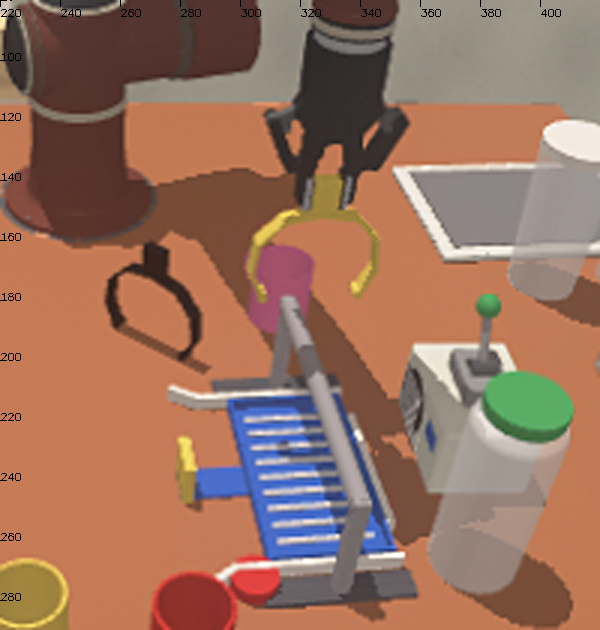

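Run:
```python
from h import *
s=np.load("st7.npz");d=snapshot("wrist")
print(onz(d,254,226,.135,s),onz(d,253.5,100,.135,s),onz(d,253.5,20,.135,s))
t=snapshot("top");P=tri(ray(d,34,159,s),ray(t,125,186));print("knob",P)
P=tri(ray(d,34,159,s),ray(snapshot("scene"),382.5,182));print("knob",P)
```

```text
[0.4252 0.219  0.135 ] [0.5521 0.2254 0.135 ] [0.6188 0.2284 0.135 ]
knob (array([0.496 , 0.4121, 0.1735]), np.float64(0.0008800326933251026))
knob (array([0.4965, 0.4119, 0.1745]), np.float64(0.00011300324002233328))
```

{"fn": "move_arm", "kwargs": {
  "motion": [
    [0.09,0,0,0,0,0],
    [0.09,0,0,0,0,0],
    [0.09,0,0,0,0,0],
    [0.05,0,0,0,0,0],
    [0.02,0,0,0,0,0],
    [0.01,0,0,0,0,0],
    [0,0,0,0,0,0],
    [0,0,0,0,0,0]
  ]
}}

```text
time_s: 15.27
tcp_pos: [0.482, 0.2235, 0.1629]
eef_rot: [[0.003, 0.046, -0.999], [0.001, -0.999, -0.046], [-1.0, -0.001, -0.003]]
wrist_force: [0.5, -0.3, -0.5]
opening: 0.344
```

{"fn": "move_arm", "kwargs": {
  "motion": [
    [0.01,0,0,0,0,0],
    [0.01,0,0,0,0,0],
    [0,0,0,0,0,0],
    [0,0,0,0,0,0]
  ]
}}

```text
time_s: 15.6
tcp_pos: [0.4809, 0.2234, 0.1531]
eef_rot: [[0.001, 0.047, -0.999], [0.0, -0.999, -0.047], [-1.0, -0.0, -0.001]]
wrist_force: [0.2, 0.2, -0.3]
opening: 0.341
```

Run:
```python
from h import *
go([.48,.2228,.153],2.7)
s=snapshot("scene");crop(s["img"],260,120,380,290,4,"s11a.png")
```

```text
turn deg -0.02 units about tool x -0.0001 rows>=0.0
shift units [0.0002 0.0014 0.0024] rows>=0.0
tool tilt [ 0.0006  0.0001 -1.    ] t 15.6 tcp [0.4809 0.2234 0.1531] yaw 2.68 F [ 0.2233  0.1862 -0.2572] open 0.341
```

View pics/s11a.png

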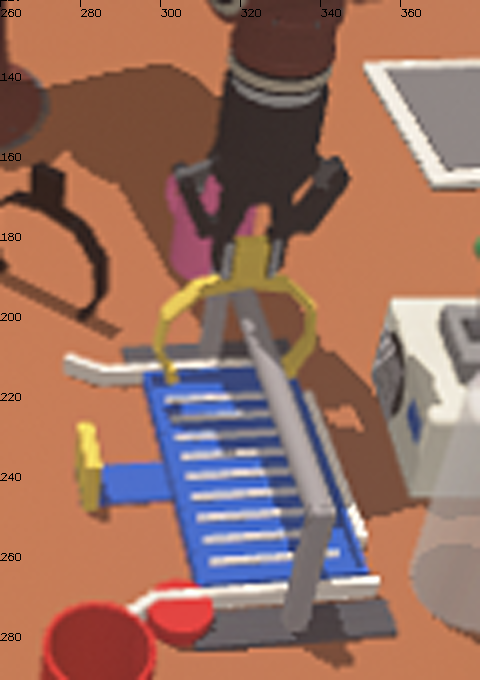

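{"fn": "move_arm", "kwargs": {
  "motion": [
    [0.004,0,0,0,0,0],
    [0.004,0,0,0,0,0],
    [0,0,0,0,0,0],
    [0,0,0,0,0,0]
  ]
}}

```text
time_s: 15.98
tcp_pos: [0.4811, 0.2235, 0.1528]
eef_rot: [[0.0, 0.047, -0.999], [-0.0, -0.999, -0.047], [-1.0, 0.0, -0.0]]
wrist_force: [-7.0, -1.8, 13.2]
opening: 0.337
```

{"fn": "move_arm", "kwargs": {
  "motion": [
    [-0.007,0,0,0,0,0],
    [0,0,0,0,0,0]
  ]
}}

```text
time_s: 16.15
tcp_pos: [0.4812, 0.2235, 0.1533]
eef_rot: [[0.002, 0.047, -0.999], [0.001, -0.999, -0.047], [-1.0, -0.0, -0.002]]
wrist_force: [1.1, -0.6, 0.4]
opening: 0.34
```

{"fn": "move_arm", "kwargs": {
  "motion": [
    [0,0,0,0,0,0],
    [0,0,0,0,0,0],
    [0,0,0,0,0,0],
    [0,0,0,0,0,0],
    [0,0,0,0,0,0],
    [-0.03,0,0,0,0,0],
    [-0.06,0,0,0,0,0],
    [-0.09,0,0,0,0,0]
  ],
  "jaw": 0
}}

```text
time_s: 16.82
tcp_pos: [0.4786, 0.2227, 0.222]
eef_rot: [[-0.007, 0.047, -0.999], [-0.002, -0.999, -0.047], [-1.0, 0.002, 0.007]]
wrist_force: [2.1, 0.9, 0.3]
opening: 1.0
```

{"fn": "move_arm", "kwargs": {
  "motion": [
    [-0.09,0,0,0,0,0],
    [-0.09,0,0,0,0,0],
    [0,0,0,0.0276,0,0],
    [0,0,0,0.0276,0,0],
    [0,0,0,0,0,0]
  ]
}}

```text
time_s: 17.23
tcp_pos: [0.4811, 0.2235, 0.2985]
eef_rot: [[0.003, -0.128, -0.992], [0.001, -0.992, 0.128], [-1.0, -0.001, -0.003]]
wrist_force: [-0.4, -0.0, -0.4]
opening: 1.001
```

Run:
```python
from h import *
go([.4813,-.3320,.30],-7.2)
t=snapshot("top");crop(t["img"],160,110,260,230,5,"t12a.png")
s=snapshot("scene");crop(s["img"],260,120,380,290,4,"s12a.png")
```

```text
turn deg -0.13 units about tool x -0.0007 rows>=0.0
shift units [-0.0037  1.3777 -0.1744] rows>=13.5
tool tilt [ 0.0029  0.0009 -1.    ] t 17.2333 tcp [0.4811 0.2235 0.2985] yaw -7.33 F [-0.4367 -0.0372 -0.3783] open 1.001
```

View pics/s12a.png

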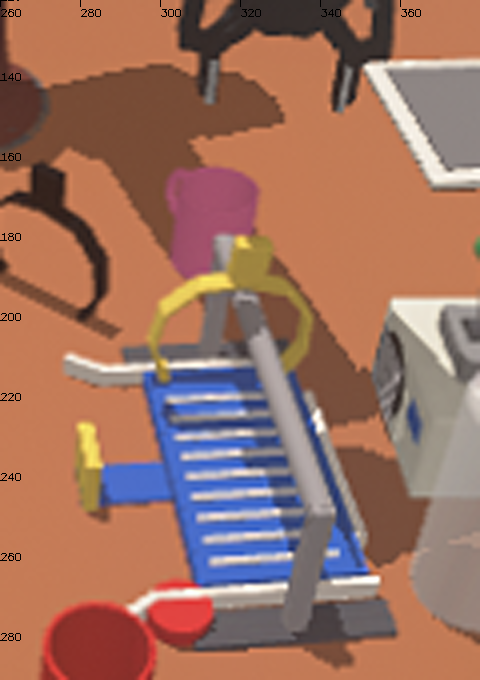

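Yellow hangs on the bar. White is next.

{"fn": "move_arm", "kwargs": {
  "motion": [
    [0,0.06,-0.008,0,0,0],
    [0,0.094,-0.012,0,0,0],
    [0,0.094,-0.012,0,0,0],
    [0,0.094,-0.012,0,0,0],
    [0,0.094,-0.012,0,0,0],
    [0,0.094,-0.012,0,0,0],
    [0,0.094,-0.012,0,0,0],
    [0,0.094,-0.012,0,0,0]
  ]
}}

```text
time_s: 18.0
tcp_pos: [0.4802, -0.0679, 0.2959]
eef_rot: [[-0.001, -0.124, -0.992], [0.0, -0.992, 0.124], [-1.0, -0.0, 0.001]]
wrist_force: [0.3, 0.6, 0.2]
opening: 1.001
```

{"fn": "move_arm", "kwargs": {
  "motion": [
    [0,0.094,-0.012,0,0,0],
    [0,0.094,-0.012,0,0,0],
    [0,0.094,-0.012,0,0,0],
    [0,0.094,-0.012,0,0,0],
    [0,0.094,-0.012,0,0,0],
    [0,0.094,-0.012,0,0,0],
    [0,0.094,-0.012,0,0,0],
    [0,0.0,0,0,0,0]
  ]
}}

```text
time_s: 18.67
tcp_pos: [0.4797, -0.3369, 0.2949]
eef_rot: [[-0.002, -0.13, -0.992], [-0.001, -0.992, 0.13], [-1.0, 0.001, 0.002]]
wrist_force: [-0.5, 1.3, -0.2]
opening: 0.998
```

{"fn": "move_arm", "kwargs": {
  "motion": [
    [0.09,0,0,0,0,0],
    [0.09,0,0,0,0,0],
    [0.09,0,0,0,0,0],
    [0.09,0,0,0,0,0],
    [0,0,0,0,0,0],
    [0,0,0,0,0,0]
  ]
}}

```text
time_s: 19.17
tcp_pos: [0.4796, -0.3301, 0.1497]
eef_rot: [[-0.005, -0.125, -0.992], [0.004, -0.992, 0.125], [-1.0, -0.004, 0.005]]
wrist_force: [0.5, 0.6, 0.8]
opening: 0.999
```

Run:
```python
from h import *
snapshot("top")
go([.481,-.3318,.125],-7.2)
st=manip.get_state();np.savez("stw.npz",**{k:st[k] for k in("tcp_pos","eef_rot")})
d=snapshot("wrist");cv2.imwrite("pics/w12.png",d["img"])
```

```text
turn deg 0.00 units about tool x 0.0000 rows>=0.0
shift units [0.0698 0.0009 0.0003] rows>=0.7
tool tilt [-0.0003  0.0003 -1.    ] t 19.2167 tcp [ 0.4812 -0.3315  0.1529] yaw -7.20 F [ 0.0856 -0.0414  0.4228] open 1.000
```

View pics/w12.png

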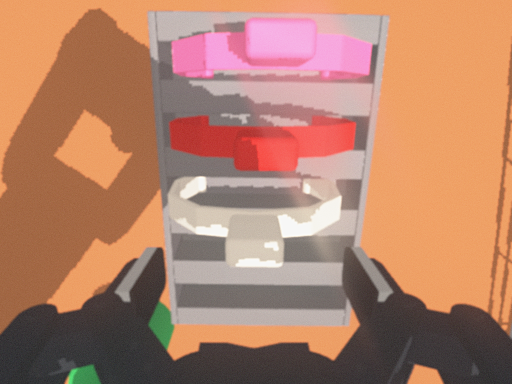

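{"fn": "move_arm", "kwargs": {
  "motion": [
    [0.035,0,0,0,0,0],
    [0.035,0,0,0,0,0],
    [0,0,0,0,0,0],
    [0,0,0,0,0,0]
  ]
}}

```text
time_s: 19.6
tcp_pos: [0.4804, -0.331, 0.1231]
eef_rot: [[-0.002, -0.126, -0.992], [0.002, -0.992, 0.126], [-1.0, -0.001, 0.002]]
wrist_force: [-0.9, 1.0, 0.8]
opening: 1.001
```

{"fn": "move_arm", "kwargs": {
  "motion": [
    [0,0,0,0,0,0],
    [0,0,0,0,0,0],
    [0,0,0,0,0,0],
    [0,0,0,0,0,0],
    [0,0,0,0,0,0],
    [0,0,0,0,0,0],
    [0,0,0,0,0,0]
  ],
  "jaw": 1
}}

```text
time_s: 20.18
tcp_pos: [0.4813, -0.3319, 0.1249]
eef_rot: [[0.001, -0.126, -0.992], [-0.001, -0.992, 0.126], [-1.0, 0.001, -0.001]]
wrist_force: [-0.3, 0.7, 2.2]
opening: 0.346
```

{"fn": "move_arm", "kwargs": {
  "motion": [
    [-0.03,0,0,0,0,0],
    [-0.05,0,0,0,0,0],
    [-0.09,0,0,0,0,0],
    [-0.09,0,0,0,0,0],
    [-0.09,0,0,0,0,0],
    [-0.09,0,0,-0.0276,0,0],
    [0,0,0,-0.0275,0,0],
    [0,0,0,0,0,0]
  ]
}}

```text
time_s: 20.85
tcp_pos: [0.4819, -0.3323, 0.3049]
eef_rot: [[0.005, 0.048, -0.999], [-0.004, -0.999, -0.048], [-1.0, 0.005, -0.005]]
wrist_force: [1.1, -0.1, -2.0]
opening: 0.344
```

Run:
```python
from h import *
snapshot("top")
go([.539,.2256,.30],2.7)
d=snapshot("wrist");cv2.imwrite("pics/w13.png",d["img"])
```

```text
turn deg -0.13 units about tool x -0.0007 rows>=0.0
shift units [ 0.0045 -1.3847 -0.2101] rows>=13.7
tool tilt [ 0.0015 -0.0013 -1.    ] t 20.9 tcp [ 0.4811 -0.3316  0.3018] yaw 2.57 F [0.8734 0.3248 0.015 ] open 0.340
```

View pics/w13.png

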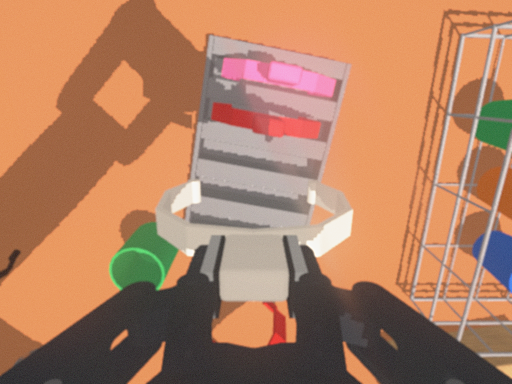

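{"fn": "move_arm", "kwargs": {
  "motion": [
    [0,-0.06,-0.009,0,0,0],
    [0,-0.09,-0.0137,0,0,0],
    [0,-0.09,-0.0137,0,0,0],
    [0,-0.09,-0.0137,0,0,0],
    [0,-0.09,-0.0137,0,0,0],
    [0,-0.09,-0.0137,0,0,0],
    [0,-0.09,-0.0137,0,0,0],
    [0,-0.09,-0.0137,0,0,0]
  ]
}}

```text
time_s: 21.62
tcp_pos: [0.5089, -0.0519, 0.2977]
eef_rot: [[-0.004, 0.044, -0.999], [0.001, -0.999, -0.044], [-1.0, -0.001, 0.004]]
wrist_force: [1.6, 0.4, -0.3]
opening: 0.341
```

{"fn": "move_arm", "kwargs": {
  "motion": [
    [0,-0.09,-0.0137,0,0,0],
    [0,-0.09,-0.0137,0,0,0],
    [0,-0.09,-0.0137,0,0,0],
    [0,-0.09,-0.0137,0,0,0],
    [0,-0.09,-0.0137,0,0,0],
    [0,-0.09,-0.0137,0,0,0],
    [0,-0.09,-0.0137,0,0,0],
    [0,-0.065,-0.01,0,0,0]
  ]
}}

```text
time_s: 22.28
tcp_pos: [0.5381, 0.2283, 0.2974]
eef_rot: [[-0.005, 0.046, -0.999], [-0.001, -0.999, -0.046], [-1.0, 0.0, 0.005]]
wrist_force: [0.1, -0.1, -0.2]
opening: 0.344
```

{"fn": "move_arm", "kwargs": {
  "motion": [
    [0,0,0,0,0,0],
    [0,0,0,0,0,0],
    [0,0,0,0,0,0]
  ]
}}

```text
time_s: 22.53
tcp_pos: [0.5388, 0.2251, 0.2984]
eef_rot: [[-0.003, 0.046, -0.999], [-0.001, -0.999, -0.046], [-1.0, 0.001, 0.003]]
wrist_force: [0.0, -0.0, -0.5]
opening: 0.344
```

Run:
```python
from h import *
go([.539,.2256,.154],2.7)
st=manip.get_state()
d=snapshot("wrist");cv2.imwrite("pics/w14.png",d["img"])
```

```text
turn deg -0.09 units about tool x -0.0005 rows>=0.0
shift units [ 0.3609 -0.0011 -0.0006] rows>=3.5
tool tilt [-0.0033 -0.0015 -1.    ] t 22.5333 tcp [0.5388 0.2251 0.2984] yaw 2.61 F [ 0.0402 -0.0079 -0.5287] open 0.344
```

View pics/w14.png

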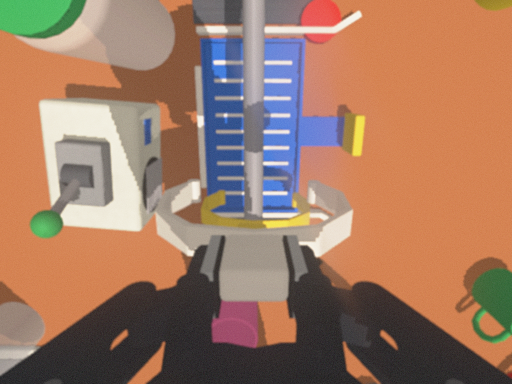

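{"fn": "move_arm", "kwargs": {
  "motion": [
    [0.09,0,0,0,0,0],
    [0.09,0,0,0,0,0],
    [0.09,0,0,0,0,0],
    [0.06,0,0,0,0,0],
    [0.02,0,0,0,0,0],
    [0.01,0,0,0,0,0],
    [0,0,0,0,0,0],
    [0,0,0,0,0,0]
  ]
}}

```text
time_s: 23.25
tcp_pos: [0.5409, 0.2256, 0.1586]
eef_rot: [[0.003, 0.046, -0.999], [0.001, -0.999, -0.046], [-1.0, -0.001, -0.003]]
wrist_force: [-0.1, -0.4, -0.5]
opening: 0.34
```

{"fn": "move_arm", "kwargs": {
  "motion": [
    [0.003,0,0,0,0,0],
    [0.003,0,0,0,0,0],
    [0,0,0,0,0,0],
    [0,0,0,0,0,0]
  ]
}}

```text
time_s: 23.58
tcp_pos: [0.5398, 0.2259, 0.1547]
eef_rot: [[0.001, 0.047, -0.999], [0.0, -0.999, -0.047], [-1.0, -0.0, -0.001]]
wrist_force: [0.2, -0.6, -0.8]
opening: 0.347
```

Contact is expected at about 0.153, so I'll go slightly lower and release.

{"fn": "move_arm", "kwargs": {
  "motion": [
    [0.004,0,0,0,0,0],
    [0,0,0,0,0,0],
    [0,0,0,0,0,0]
  ]
}}

```text
time_s: 23.83
tcp_pos: [0.54, 0.226, 0.1532]
eef_rot: [[0.001, 0.047, -0.999], [0.0, -0.999, -0.047], [-1.0, -0.0, -0.001]]
wrist_force: [-0.4, 0.4, 2.9]
opening: 0.341
```

{"fn": "move_arm", "kwargs": {
  "motion": [
    [0,0,0,0,0,0],
    [0,0,0,0,0,0],
    [0,0,0,0,0,0],
    [0,0,0,0,0,0],
    [0,0,0,0,0,0],
    [-0.03,0,0,0,0,0],
    [-0.06,0,0,0,0,0],
    [-0.09,0,0,0,0,0]
  ],
  "jaw": 0
}}

```text
time_s: 24.5
tcp_pos: [0.5374, 0.2252, 0.2217]
eef_rot: [[-0.007, 0.046, -0.999], [-0.002, -0.999, -0.046], [-1.0, 0.002, 0.007]]
wrist_force: [1.0, 0.1, 0.3]
opening: 1.0
```

{"fn": "move_arm", "kwargs": {
  "motion": [
    [-0.09,0,0,0,0,0],
    [-0.09,0,0,0,0,0],
    [0,0,0,0.0275,0,0],
    [0,0,0,0.0275,0,0],
    [0,0,0,0,0,0]
  ]
}}

```text
time_s: 24.92
tcp_pos: [0.54, 0.2259, 0.2986]
eef_rot: [[0.003, -0.127, -0.992], [0.001, -0.992, 0.127], [-1.0, -0.001, -0.003]]
wrist_force: [0.4, -0.3, -0.8]
opening: 1.001
```

Run:
```python
from h import *
d=snapshot("wrist")
s=np.load("stw.npz")
for n,p in dict(pink1=(247,20),pink2=(316,20),pink_c=(281,42),red1=(236,148),red2=(298,148),red_c=(266,160),wh=(254.5,254)).items(): print(n,onz(d,*p,.147,s))
go([.530,-.3425,.30],-7.2)
s=snapshot("scene");crop(s["img"],260,120,380,290,4,"s15a.png")
t=snapshot("top");crop(t["img"],160,110,400,260,3,"t15a.png")
```

```text
pink1 [ 0.5868 -0.3426  0.147 ]
pink2 [ 0.5834 -0.3702  0.147 ]
pink_c [ 0.577  -0.3554  0.147 ]
red1 [ 0.5359 -0.3308  0.147 ]
red2 [ 0.5324 -0.3586  0.147 ]
red_c [ 0.5287 -0.3436  0.147 ]
wh [ 0.4815 -0.3324  0.147 ]
turn deg 0.06 units about tool x 0.0003 rows>=0.0
shift units [-0.0064  1.4125 -0.1542] rows>=13.9
tool tilt [ 0.0013  0.0003 -1.    ] t 24.9667 tcp [0.5396 0.2258 0.2975] yaw -7.14 F [-0.0963 -0.6311  0.1087] open 1.003
```

View pics/s15a.png

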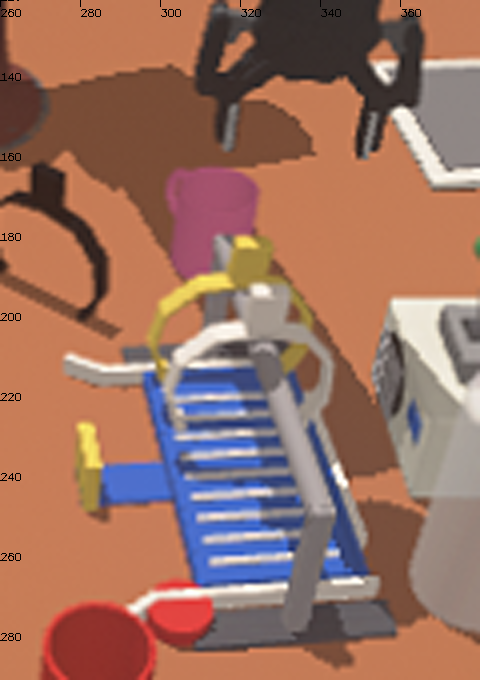

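View pics/t15a.png

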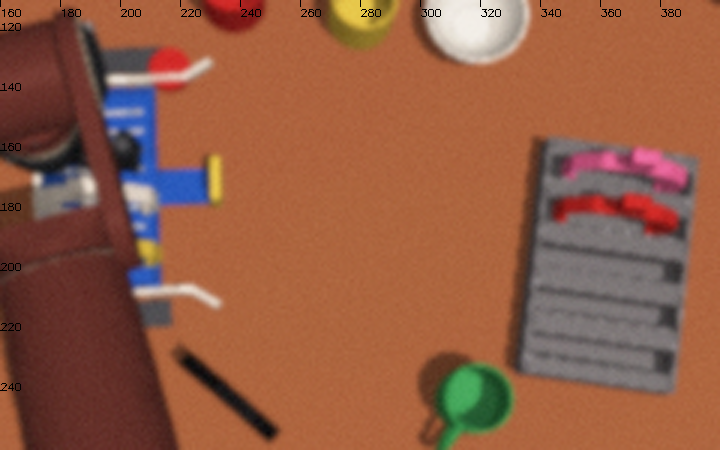

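{"fn": "move_arm", "kwargs": {
  "motion": [
    [0,0.06,-0.007,0,0,0],
    [0,0.09,-0.01,0,0,0],
    [0,0.09,-0.01,0,0,0],
    [0,0.09,-0.01,0,0,0],
    [0,0.09,-0.01,0,0,0],
    [0,0.09,-0.01,0,0,0],
    [0,0.09,-0.01,0,0,0],
    [0,0.09,-0.01,0,0,0]
  ]
}}

```text
time_s: 25.73
tcp_pos: [0.5347, -0.0535, 0.2958]
eef_rot: [[-0.001, -0.124, -0.992], [0.0, -0.992, 0.124], [-1.0, -0.0, 0.001]]
wrist_force: [0.1, 0.8, 0.0]
opening: 1.002
```

{"fn": "move_arm", "kwargs": {
  "motion": [
    [0,0.09,-0.01,0,0,0],
    [0,0.09,-0.01,0,0,0],
    [0,0.09,-0.01,0,0,0],
    [0,0.09,-0.01,0,0,0],
    [0,0.09,-0.01,0,0,0],
    [0,0.09,-0.01,0,0,0],
    [0,0.09,-0.01,0,0,0],
    [0,0.09,-0.006,0,0,0]
  ]
}}

```text
time_s: 26.4
tcp_pos: [0.5287, -0.3431, 0.2955]
eef_rot: [[-0.001, -0.125, -0.992], [0.001, -0.992, 0.125], [-1.0, -0.001, 0.001]]
wrist_force: [1.5, 0.5, 0.3]
opening: 1.009
```

{"fn": "move_arm", "kwargs": {
  "motion": [
    [0.09,0,0,0,0,0],
    [0.09,0,0,0,0,0],
    [0.09,0,0,0,0,0],
    [0.09,0,0,0,0,0],
    [0,0,0,0,0,0],
    [0,0,0,0,0,0]
  ]
}}

```text
time_s: 26.9
tcp_pos: [0.5276, -0.3402, 0.1494]
eef_rot: [[-0.005, -0.125, -0.992], [0.004, -0.992, 0.125], [-1.0, -0.004, 0.006]]
wrist_force: [0.5, -0.5, 0.1]
opening: 1.0
```

Run:
```python
from h import *
snapshot("top")
go([.5293,-.343,.125],-7.2)
d=snapshot("wrist");cv2.imwrite("pics/w16.png",d["img"])
```

```text
turn deg 0.01 units about tool x 0.0000 rows>=0.0
shift units [ 0.0694  0.0038 -0.0006] rows>=0.7
tool tilt [-0.0004  0.0004 -1.    ] t 26.95 tcp [ 0.5292 -0.3414  0.1528] yaw -7.19 F [-0.0337 -0.1944  1.5109] open 1.000
```

View pics/w16.png

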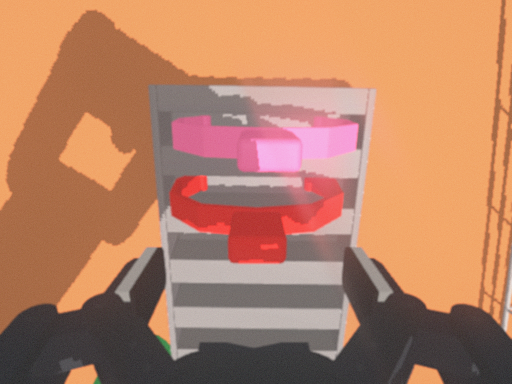

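{"fn": "move_arm", "kwargs": {
  "motion": [
    [0.035,0.004,0,0,0,0],
    [0.035,0,0,0,0,0],
    [0,0,0,0,0,0],
    [0,0,0,0,0,0]
  ]
}}

```text
time_s: 27.33
tcp_pos: [0.5283, -0.3425, 0.1231]
eef_rot: [[-0.002, -0.126, -0.992], [0.002, -0.992, 0.126], [-1.0, -0.001, 0.002]]
wrist_force: [-1.0, -0.2, 0.3]
opening: 0.998
```

{"fn": "move_arm", "kwargs": {
  "motion": [
    [0,0,0,0,0,0],
    [0,0,0,0,0,0],
    [0,0,0,0,0,0],
    [0,0,0,0,0,0],
    [0,0,0,0,0,0],
    [0,0,0,0,0,0],
    [0,0,0,0,0,0]
  ],
  "jaw": 1
}}

```text
time_s: 27.92
tcp_pos: [0.5293, -0.3433, 0.1249]
eef_rot: [[0.001, -0.126, -0.992], [-0.001, -0.992, 0.126], [-1.0, 0.001, -0.001]]
wrist_force: [0.5, -0.6, 2.4]
opening: 0.341
```

{"fn": "move_arm", "kwargs": {
  "motion": [
    [-0.03,0,0,0,0,0],
    [-0.05,0,0,0,0,0],
    [-0.09,0,0,0,0,0],
    [-0.09,0,0,0,0,0],
    [-0.09,0,0,0,0,0],
    [-0.09,0,0,-0.0276,0,0],
    [0,0,0,-0.0275,0,0],
    [0,0,0,0,0,0]
  ]
}}

```text
time_s: 28.58
tcp_pos: [0.5299, -0.3438, 0.3052]
eef_rot: [[0.005, 0.048, -0.999], [-0.005, -0.999, -0.048], [-1.0, 0.005, -0.005]]
wrist_force: [-0.4, 0.8, -1.8]
opening: 0.34
```

Run:
```python
from h import *
snapshot("top")
go([.599,.2284,.30],2.7)
d=snapshot("wrist");cv2.imwrite("pics/w17.png",d["img"])
```

```text
turn deg -0.12 units about tool x -0.0006 rows>=0.0
shift units [ 0.0047 -1.4191 -0.2418] rows>=14.0
tool tilt [ 0.0016 -0.0014 -1.    ] t 28.6333 tcp [ 0.5291 -0.3432  0.3019] yaw 2.58 F [ 0.6484  0.829  -1.6721] open 0.343
```

View pics/w17.png

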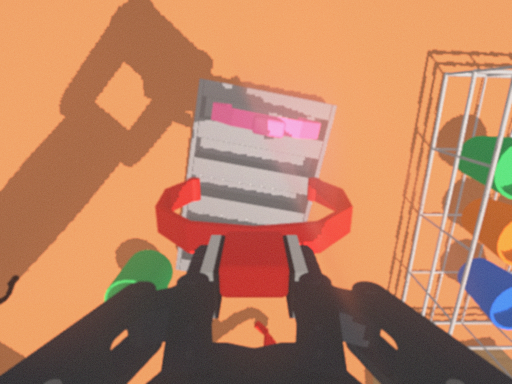

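{"fn": "move_arm", "kwargs": {
  "motion": [
    [0,-0.06,-0.01,0,0,0],
    [0,-0.0925,-0.0158,0,0,0],
    [0,-0.0925,-0.0158,0,0,0],
    [0,-0.0925,-0.0158,0,0,0],
    [0,-0.0925,-0.0158,0,0,0],
    [0,-0.0925,-0.0158,0,0,0],
    [0,-0.0925,-0.0158,0,0,0],
    [0,-0.0925,-0.0158,0,0,0]
  ]
}}

```text
time_s: 29.35
tcp_pos: [0.5627, -0.056, 0.2975]
eef_rot: [[-0.005, 0.045, -0.999], [0.001, -0.999, -0.045], [-1.0, -0.001, 0.005]]
wrist_force: [1.0, 0.1, -1.2]
opening: 0.342
```

{"fn": "move_arm", "kwargs": {
  "motion": [
    [0,-0.0925,-0.0158,0,0,0],
    [0,-0.0925,-0.0158,0,0,0],
    [0,-0.0925,-0.0158,0,0,0],
    [0,-0.0925,-0.0158,0,0,0],
    [0,-0.0925,-0.0158,0,0,0],
    [0,-0.0925,-0.0158,0,0,0],
    [0,-0.0925,-0.0158,0,0,0],
    [0,-0.064,-0.011,0,0,0]
  ]
}}

```text
time_s: 30.02
tcp_pos: [0.5978, 0.2313, 0.2971]
eef_rot: [[-0.005, 0.047, -0.999], [-0.0, -0.999, -0.047], [-1.0, 0.0, 0.005]]
wrist_force: [0.3, 0.4, -0.5]
opening: 0.342
```

{"fn": "move_arm", "kwargs": {
  "motion": [
    [0,0,0,0,0,0],
    [0,0,0,0,0,0],
    [0,0,0,0,0,0]
  ]
}}

```text
time_s: 30.27
tcp_pos: [0.5985, 0.2278, 0.2982]
eef_rot: [[-0.003, 0.046, -0.999], [-0.001, -0.999, -0.046], [-1.0, 0.001, 0.003]]
wrist_force: [0.8, 0.3, -0.3]
opening: 0.342
```

Run:
```python
from h import *
go([.599,.2284,.154],2.7)
d=snapshot("wrist");cv2.imwrite("pics/w18.png",d["img"])
```

```text
turn deg -0.07 units about tool x -0.0004 rows>=0.0
shift units [ 0.3606 -0.0013 -0.0014] rows>=3.5
tool tilt [-0.0034 -0.0014 -1.    ] t 30.2667 tcp [0.5985 0.2278 0.2982] yaw 2.63 F [ 0.7982  0.2558 -0.2701] open 0.342
```

View pics/w18.png

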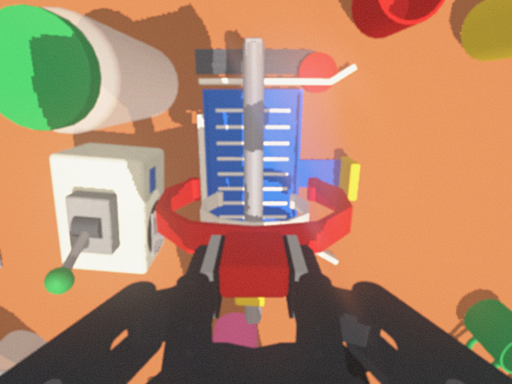

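{"fn": "move_arm", "kwargs": {
  "motion": [
    [0.09,0,0,0,0,0],
    [0.09,0,0,0,0,0],
    [0.09,0,0,0,0,0],
    [0.06,0,0,0,0,0],
    [0.02,0,0,0,0,0],
    [0.01,0,0,0,0,0],
    [0,0,0,0,0,0],
    [0,0,0,0,0,0]
  ]
}}

```text
time_s: 30.98
tcp_pos: [0.6006, 0.2283, 0.1587]
eef_rot: [[0.004, 0.046, -0.999], [0.001, -0.999, -0.046], [-1.0, -0.001, -0.004]]
wrist_force: [-0.2, -0.4, -0.5]
opening: 0.343
```

{"fn": "move_arm", "kwargs": {
  "motion": [
    [0.003,0,0,0,0,0],
    [0.003,0,0,0,0,0],
    [0.003,0,0,0,0,0],
    [0,0,0,0,0,0],
    [0,0,0,0,0,0]
  ]
}}

```text
time_s: 31.4
tcp_pos: [0.5995, 0.2286, 0.1533]
eef_rot: [[0.001, 0.047, -0.999], [0.0, -0.999, -0.047], [-1.0, -0.0, -0.001]]
wrist_force: [-0.4, -0.2, -0.1]
opening: 0.341
```

{"fn": "move_arm", "kwargs": {
  "motion": [
    [0.001,0,0,0,0,0],
    [0,0,0,0,0,0]
  ]
}}

```text
time_s: 31.57
tcp_pos: [0.5995, 0.2286, 0.1532]
eef_rot: [[0.001, 0.047, -0.999], [0.0, -0.999, -0.047], [-1.0, -0.0, -0.001]]
wrist_force: [-1.0, -0.0, 3.8]
opening: 0.339
```

{"fn": "move_arm", "kwargs": {
  "motion": [
    [0,0,0,0,0,0],
    [0,0,0,0,0,0],
    [0,0,0,0,0,0],
    [0,0,0,0,0,0],
    [0,0,0,0,0,0],
    [-0.03,0,0,0,0,0],
    [-0.06,0,0,0,0,0],
    [-0.09,0,0,0,0,0]
  ],
  "jaw": 0
}}

```text
time_s: 32.23
tcp_pos: [0.597, 0.2279, 0.2214]
eef_rot: [[-0.008, 0.047, -0.999], [-0.002, -0.999, -0.047], [-1.0, 0.002, 0.008]]
wrist_force: [1.0, 0.4, 0.3]
opening: 0.997
```

{"fn": "move_arm", "kwargs": {
  "motion": [
    [-0.09,0,0,0,0,0],
    [-0.09,0,0,0,0,0],
    [0,0,0,0.0275,0,0],
    [0,0,0,0.0275,0,0],
    [0,0,0,0,0,0]
  ]
}}

```text
time_s: 32.65
tcp_pos: [0.5997, 0.2286, 0.2987]
eef_rot: [[0.003, -0.127, -0.992], [0.001, -0.992, 0.127], [-1.0, -0.001, -0.003]]
wrist_force: [-0.1, -0.4, -0.3]
opening: 1.0
```

Run:
```python
from h import *
go([.5773,-.355,.30],-7.2)
s=snapshot("scene");crop(s["img"],260,120,380,290,4,"s19a.png")
```

```text
turn deg -0.10 units about tool x -0.0005 rows>=0.0
shift units [-0.0031  1.4545 -0.1274] rows>=14.2
tool tilt [ 0.0031  0.0008 -1.    ] t 32.65 tcp [0.5997 0.2286 0.2987] yaw -7.30 F [-0.1159 -0.4079 -0.2877] open 1.000
```

View pics/s19a.png

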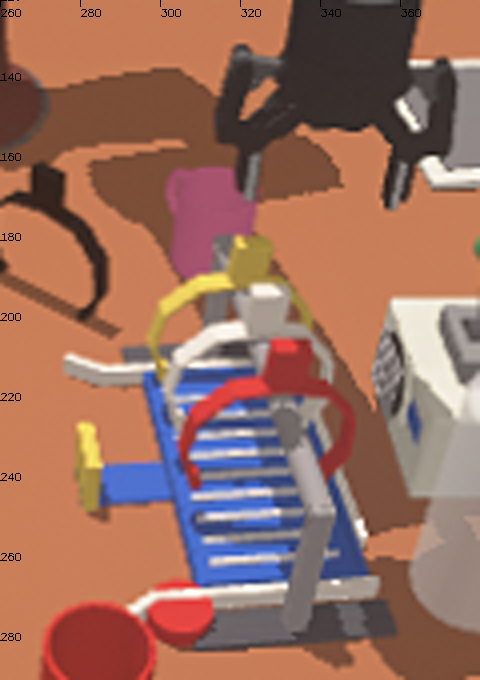

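{"fn": "move_arm", "kwargs": {
  "motion": [
    [0,0.06,-0.006,0,0,0],
    [0,0.093,-0.008,0,0,0],
    [0,0.093,-0.008,0,0,0],
    [0,0.093,-0.008,0,0,0],
    [0,0.093,-0.008,0,0,0],
    [0,0.093,-0.008,0,0,0],
    [0,0.093,-0.008,0,0,0],
    [0,0.093,-0.008,0,0,0]
  ]
}}

```text
time_s: 33.37
tcp_pos: [0.5873, -0.0584, 0.2959]
eef_rot: [[-0.001, -0.123, -0.992], [0.0, -0.992, 0.123], [-1.0, -0.0, 0.001]]
wrist_force: [1.1, 0.4, 0.4]
opening: 1.003
```

{"fn": "move_arm", "kwargs": {
  "motion": [
    [0,0.093,-0.008,0,0,0],
    [0,0.093,-0.008,0,0,0],
    [0,0.093,-0.008,0,0,0],
    [0,0.093,-0.008,0,0,0],
    [0,0.093,-0.008,0,0,0],
    [0,0.093,-0.008,0,0,0],
    [0,0.093,-0.008,0,0,0],
    [0,0.093,-0.008,0,0,0]
  ]
}}

```text
time_s: 34.03
tcp_pos: [0.5754, -0.3569, 0.2957]
eef_rot: [[-0.001, -0.123, -0.992], [0.001, -0.992, 0.123], [-1.0, -0.001, 0.001]]
wrist_force: [1.3, -0.3, -1.3]
opening: 0.997
```

{"fn": "move_arm", "kwargs": {
  "motion": [
    [0.09,0,0,0,0,0],
    [0.09,0,0,0,0,0],
    [0.09,0,0,0,0,0],
    [0.09,0,0,0,0,0],
    [0,0,0,0,0,0],
    [0,0,0,0,0,0]
  ]
}}

```text
time_s: 34.53
tcp_pos: [0.5744, -0.354, 0.1491]
eef_rot: [[-0.005, -0.124, -0.992], [0.004, -0.992, 0.124], [-1.0, -0.004, 0.006]]
wrist_force: [-0.2, 0.4, 0.7]
opening: 0.995
```

Run:
```python
from h import *
snapshot("top")
go([.5773,-.355,.125],-7.2)
d=snapshot("wrist");cv2.imwrite("pics/w20.png",d["img"])
```

```text
turn deg 0.04 units about tool x 0.0002 rows>=0.0
shift units [ 0.0694 -0.0009 -0.0028] rows>=0.7
tool tilt [-0.0004  0.0004 -1.    ] t 34.5833 tcp [ 0.5761 -0.3552  0.1528] yaw -7.16 F [ 0.4161 -0.2367  1.2155] open 0.998
```

View pics/w20.png

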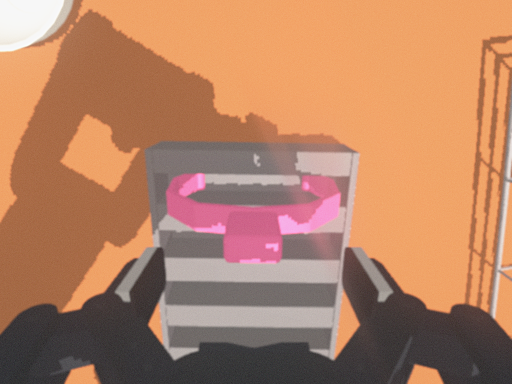

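{"fn": "move_arm", "kwargs": {
  "motion": [
    [0.035,-0.001,-0.0025,0,0,0],
    [0.035,0,0,0,0,0],
    [0,0,0,0,0,0],
    [0,0,0,0,0,0]
  ]
}}

```text
time_s: 34.97
tcp_pos: [0.5765, -0.3544, 0.123]
eef_rot: [[-0.002, -0.125, -0.992], [0.001, -0.992, 0.125], [-1.0, -0.001, 0.002]]
wrist_force: [0.1, 0.1, -0.8]
opening: 0.999
```

{"fn": "move_arm", "kwargs": {
  "motion": [
    [0,0,0,0,0,0],
    [0,0,0,0,0,0],
    [0,0,0,0,0,0],
    [0,0,0,0,0,0],
    [0,0,0,0,0,0],
    [0,0,0,0,0,0],
    [0,0,0,0,0,0]
  ],
  "jaw": 1
}}

```text
time_s: 35.55
tcp_pos: [0.5774, -0.3551, 0.1249]
eef_rot: [[0.001, -0.126, -0.992], [-0.0, -0.992, 0.126], [-1.0, 0.0, -0.001]]
wrist_force: [-0.8, 0.7, 1.8]
opening: 0.343
```

{"fn": "move_arm", "kwargs": {
  "motion": [
    [-0.03,0,0,0,0,0],
    [-0.05,0,0,0,0,0],
    [-0.09,0,0,0,0,0],
    [-0.09,0,0,0,0,0],
    [-0.09,0,0,0,0,0],
    [-0.09,0,0,-0.0276,0,0],
    [0,0,0,-0.0275,0,0],
    [0,0,0,0,0,0]
  ]
}}

```text
time_s: 36.22
tcp_pos: [0.5781, -0.3558, 0.3055]
eef_rot: [[0.006, 0.048, -0.999], [-0.005, -0.999, -0.048], [-1.0, 0.005, -0.006]]
wrist_force: [-0.6, 0.2, -2.5]
opening: 0.344
```

Run:
```python
from h import *
snapshot("top")
go([.659,.2312,.30],2.7)
d=snapshot("wrist");cv2.imwrite("pics/w21.png",d["img"])
```

```text
turn deg -0.10 units about tool x -0.0006 rows>=0.0
shift units [ 0.0051 -1.4547 -0.2731] rows>=14.4
tool tilt [ 0.0018 -0.0015 -1.    ] t 36.2667 tcp [ 0.5773 -0.3552  0.302 ] yaw 2.60 F [ 0.7828  1.1641 -0.9572] open 0.342
```

View pics/w21.png

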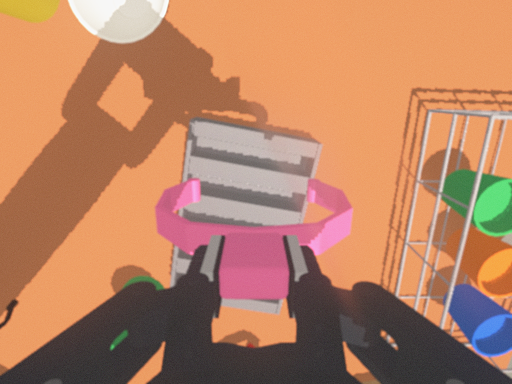

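{"fn": "move_arm", "kwargs": {
  "motion": [
    [0,-0.06,-0.011,0,0,0],
    [0,-0.0945,-0.0178,0,0,0],
    [0,-0.0945,-0.0178,0,0,0],
    [0,-0.0945,-0.0178,0,0,0],
    [0,-0.0945,-0.0178,0,0,0],
    [0,-0.0945,-0.0178,0,0,0],
    [0,-0.0945,-0.0178,0,0,0],
    [0,-0.0945,-0.0178,0,0,0]
  ]
}}

```text
time_s: 36.98
tcp_pos: [0.6165, -0.0621, 0.2973]
eef_rot: [[-0.005, 0.045, -0.999], [0.001, -0.999, -0.045], [-1.0, -0.001, 0.005]]
wrist_force: [1.9, -0.9, -0.9]
opening: 0.343
```

{"fn": "move_arm", "kwargs": {
  "motion": [
    [0,-0.0945,-0.0178,0,0,0],
    [0,-0.0945,-0.0178,0,0,0],
    [0,-0.0945,-0.0178,0,0,0],
    [0,-0.0945,-0.0178,0,0,0],
    [0,-0.0945,-0.0178,0,0,0],
    [0,-0.0945,-0.0178,0,0,0],
    [0,-0.0945,-0.0178,0,0,0],
    [0,-0.072,-0.013,0,0,0]
  ]
}}

```text
time_s: 37.65
tcp_pos: [0.6576, 0.2343, 0.2969]
eef_rot: [[-0.005, 0.047, -0.999], [-0.001, -0.999, -0.047], [-1.0, 0.0, 0.005]]
wrist_force: [0.3, -0.5, -0.3]
opening: 0.346
```

{"fn": "move_arm", "kwargs": {
  "motion": [
    [0,0,0,0,0,0],
    [0,0,0,0,0,0],
    [0,0,0,0,0,0]
  ]
}}

```text
time_s: 37.9
tcp_pos: [0.6582, 0.231, 0.298]
eef_rot: [[-0.004, 0.046, -0.999], [-0.001, -0.999, -0.046], [-1.0, 0.001, 0.004]]
wrist_force: [0.4, -0.7, -1.3]
opening: 0.342
```

Run:
```python
from h import *
go([.659,.2312,.154],2.7)
d=snapshot("wrist");cv2.imwrite("pics/w22.png",d["img"])
```

```text
turn deg -0.06 units about tool x -0.0003 rows>=0.0
shift units [ 0.36   -0.0005 -0.0021] rows>=3.5
tool tilt [-0.0036 -0.0014 -1.    ] t 37.9 tcp [0.6582 0.231  0.298 ] yaw 2.64 F [ 0.4    -0.7205 -1.2874] open 0.342
```

View pics/w22.png

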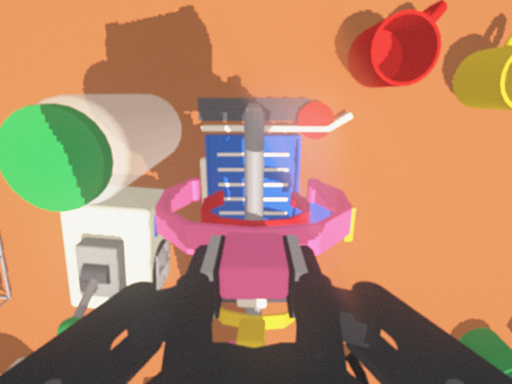

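{"fn": "move_arm", "kwargs": {
  "motion": [
    [0.09,0,0,0,0,0],
    [0.09,0,0,0,0,0],
    [0.09,0,0,0,0,0],
    [0.06,0,0,0,0,0],
    [0.02,0,0,0,0,0],
    [0.01,0,0,0,0,0],
    [0,0,0,0,0,0],
    [0,0,0,0,0,0]
  ]
}}

```text
time_s: 38.62
tcp_pos: [0.6602, 0.2313, 0.1588]
eef_rot: [[0.004, 0.046, -0.999], [0.001, -0.999, -0.046], [-1.0, -0.001, -0.004]]
wrist_force: [-0.2, -0.2, 0.6]
opening: 0.339
```

{"fn": "move_arm", "kwargs": {
  "motion": [
    [0.003,0,0,0,0,0],
    [0.003,0,0,0,0,0],
    [0.003,0,0,0,0,0],
    [0,0,0,0,0,0],
    [0,0,0,0,0,0]
  ]
}}

```text
time_s: 39.03
tcp_pos: [0.6592, 0.2317, 0.1533]
eef_rot: [[0.001, 0.047, -0.999], [0.0, -0.999, -0.047], [-1.0, -0.0, -0.001]]
wrist_force: [0.3, 0.4, 1.0]
opening: 0.342
```

{"fn": "move_arm", "kwargs": {
  "motion": [
    [0,0,0,0,0,0],
    [0,0,0,0,0,0],
    [0,0,0,0,0,0],
    [0,0,0,0,0,0],
    [0,0,0,0,0,0],
    [-0.03,0,0,0,0,0],
    [-0.06,0,0,0,0,0],
    [-0.09,0,0,0,0,0]
  ],
  "jaw": 0
}}

```text
time_s: 39.7
tcp_pos: [0.6567, 0.231, 0.2215]
eef_rot: [[-0.008, 0.047, -0.999], [-0.002, -0.999, -0.047], [-1.0, 0.001, 0.008]]
wrist_force: [0.8, -0.3, -0.4]
opening: 1.001
```

{"fn": "move_arm", "kwargs": {
  "motion": [
    [-0.09,0,0,0,0,0],
    [-0.09,0,0,0,0,0],
    [0,0,0,0,0,0],
    [0,0,0,0,0,0]
  ],
  "jaw": 1
}}

```text
time_s: 40.03
tcp_pos: [0.6604, 0.2319, 0.3026]
eef_rot: [[0.008, 0.047, -0.999], [0.002, -0.999, -0.047], [-1.0, -0.002, -0.009]]
wrist_force: [0.2, -0.5, -0.6]
opening: 0.457
```

Run:
```python
from h import *
go([.45,.412,.30],2.7)
s=snapshot("scene");cv2.imwrite("pics/s23.png",s["img"]);crop(s["img"],260,120,420,290,4,"s23a.png")
t=snapshot("top");crop(t["img"],90,90,290,240,4,"t23a.png")
```

```text
turn deg 0.00 units about tool x 0.0000 rows>=0.0
shift units [ 0.0065 -0.4745  0.5042] rows>=6.8
tool tilt [ 0.0085  0.002  -1.    ] t 40.0333 tcp [0.6604 0.2319 0.3026] yaw 2.70 F [ 0.1502 -0.505  -0.5835] open 0.457
```

View pics/s23a.png

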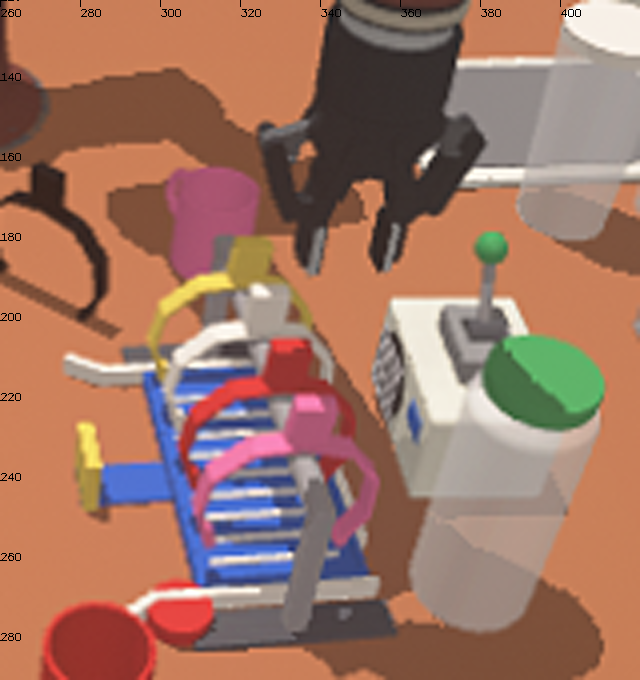

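View pics/t23a.png

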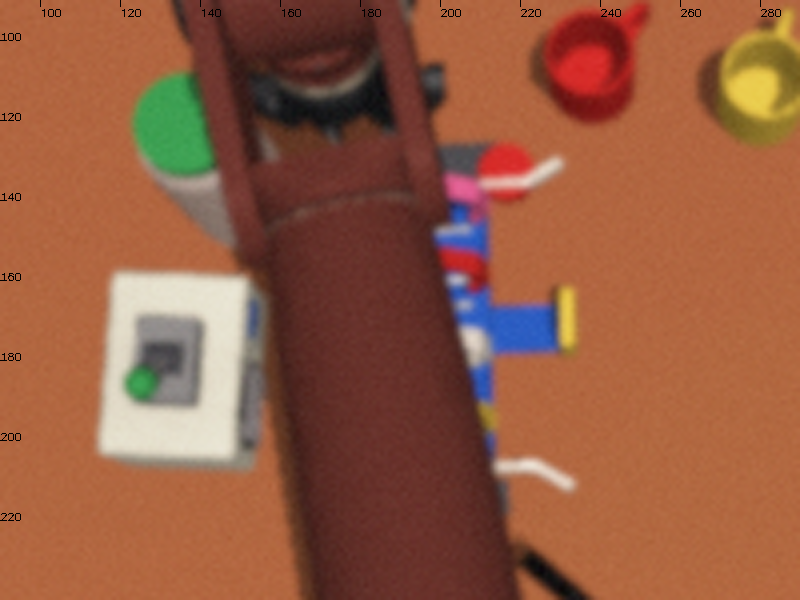

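Run:
```python
from h import *
t=snapshot("top")
for n,p in dict(tl=(118,158.5),tr=(152,160),br=(150,204),bl=(115,202.5)).items(): print(n,onz(t,*p,.09))
print("pivot",onz(t,130.5,179.5,.1),onz(t,130.5,179.5,.112))
for n,p in dict(tl=(124,169.5),tr=(140,170.5),br=(139,191.5),bl=(123,191)).items(): print("base",n,onz(t,*p,.1))
go([.45,.412,.30],2.7)
```

```text
tl [0.5984 0.4604 0.09  ]
tr [0.5939 0.3508 0.09  ]
br [0.4515 0.3526 0.09  ]
bl [0.4558 0.4638 0.09  ]
pivot [0.5283 0.4149 0.1   ] [0.5262 0.4118 0.112 ]
base tl [0.5605 0.4369 0.1   ]
base tr [0.5575 0.3858 0.1   ]
base br [0.4899 0.3865 0.1   ]
base bl [0.4913 0.4372 0.1   ]
turn deg -0.00 units about tool x -0.0000 rows>=0.0
shift units [-0.012  -0.4756  0.4987] rows>=6.7
tool tilt [-0.0024 -0.0006 -1.    ] t 40.1833 tcp [0.6582 0.2314 0.2952] yaw 2.70 F [ 0.0026  0.6067 -0.3959] open 0.170
```

Run:
```python
from h import *
go([.442,.414,.30],-2)
```

```text
turn deg 4.70 units about tool x 0.0261 rows>=0.7
shift units [-0.012  -0.4375  0.5562] rows>=6.9
tool tilt [-0.0024 -0.0006 -1.    ] t 40.1833 tcp [0.6582 0.2314 0.2952] yaw 2.70 F [ 0.0026  0.6067 -0.3959] open 0.170
```

{"fn": "move_arm", "kwargs": {
  "motion": [
    [-0.01,0,0.03,0.0261,0,0],
    [0,-0.06,0.075,0,0,0],
    [0,-0.06,0.075,0,0,0],
    [0,-0.06,0.075,0,0,0],
    [0,-0.06,0.075,0,0,0],
    [0,-0.06,0.075,0,0,0],
    [0,-0.06,0.075,0,0,0],
    [0,-0.06,0.075,0,0,0]
  ],
  "jaw": 1
}}

```text
time_s: 40.85
tcp_pos: [0.4406, 0.4066, 0.2983]
eef_rot: [[-0.003, -0.035, -0.999], [-0.002, -0.999, 0.035], [-1.0, 0.002, 0.003]]
wrist_force: [0.3, 0.6, -1.0]
opening: 0.003
```

{"fn": "move_arm", "kwargs": {
  "motion": [
    [0,-0.0175,0,0,0,0],
    [0,0,0,0,0,0],
    [0,0,0,0,0,0],
    [0,0,0,0,0,0]
  ]
}}

```text
time_s: 41.18
tcp_pos: [0.4438, 0.4122, 0.2996]
eef_rot: [[-0.001, -0.036, -0.999], [-0.002, -0.999, 0.036], [-1.0, 0.002, 0.001]]
wrist_force: [0.0, -0.5, -1.1]
opening: 0.004
```

Run:
```python
from h import *
go([.442,.414,.170],-2)
d=snapshot("wrist");cv2.imwrite("pics/w24.png",d["img"])
```

```text
turn deg -0.07 units about tool x -0.0004 rows>=0.0
shift units [ 0.3239 -0.0043  0.0045] rows>=3.2
tool tilt [-0.0013 -0.0015 -1.    ] t 41.1833 tcp [0.4438 0.4122 0.2996] yaw -2.07 F [ 0.0464 -0.485  -1.0698] open 0.004
```

View pics/w24.png

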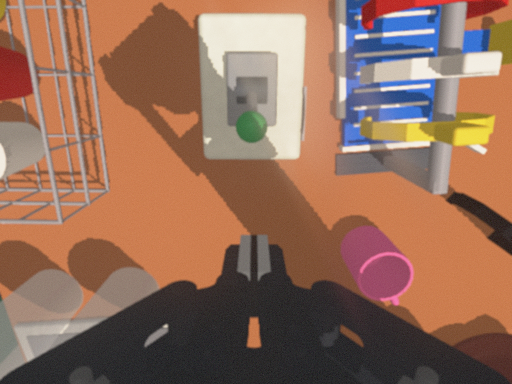

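{"fn": "move_arm", "kwargs": {
  "motion": [
    [0.085,0,0,0,0,0],
    [0.085,0,0,0,0,0],
    [0.085,0,0,0,0,0],
    [0.069,0,0,0,0,0],
    [0,0,0,0,0,0],
    [0,0,0,0,0,0],
    [0,0,0,0,0,0],
    [0,0,0,0,0,0]
  ]
}}

```text
time_s: 41.9
tcp_pos: [0.4449, 0.4139, 0.1744]
eef_rot: [[0.004, -0.036, -0.999], [0.003, -0.999, 0.036], [-1.0, -0.003, -0.004]]
wrist_force: [0.1, 0.3, 0.1]
opening: 0.002
```

{"fn": "move_arm", "kwargs": {
  "motion": [
    [0,0,-0.03,0,0,0],
    [0,0,-0.03,0,0,0],
    [0,0,-0.025,0,0,0],
    [0,0,-0.025,0,0,0],
    [0,0,-0.025,0,0,0],
    [0,0,-0.025,0,0,0],
    [0,0,-0.025,0,0,0],
    [0,0,-0.025,0,0,0]
  ]
}}

```text
time_s: 42.57
tcp_pos: [0.5279, 0.41, 0.1705]
eef_rot: [[-0.001, -0.035, -0.999], [-0.0, -0.999, 0.035], [-1.0, 0.001, 0.001]]
wrist_force: [-1.2, 0.3, -1.0]
opening: -0.001
```

Run:
```python
from h import *
snapshot("top")
go([.545,.411,.170],-2)
d=snapshot("wrist");cv2.imwrite("pics/w25.png",d["img"])
s=snapshot("scene");crop(s["img"],300,90,440,290,4,"s25a.png")
```

```text
turn deg -0.06 units about tool x -0.0003 rows>=0.0
shift units [ 0.0012 -0.0048 -0.0385] rows>=0.4
tool tilt [ 0.0009 -0.0006 -1.    ] t 42.6167 tcp [0.5295 0.4096 0.1705] yaw -2.06 F [ 0.2006 -0.5449  0.5142] open 0.000
```

View pics/w25.png

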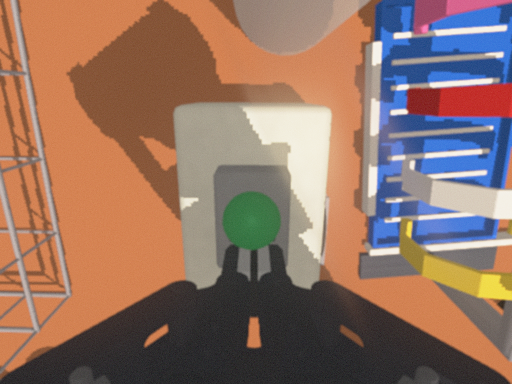

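View pics/s25a.png

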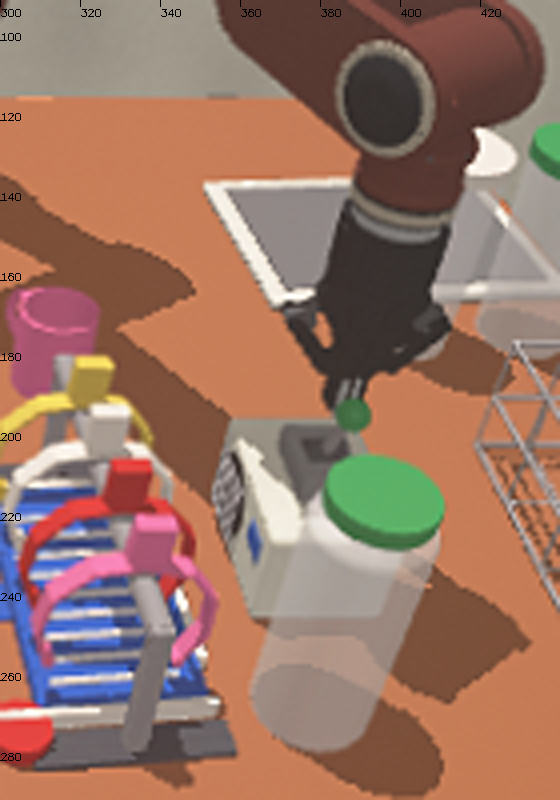

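{"fn": "move_arm", "kwargs": {
  "motion": [
    [0,0,-0.02,0,0,0],
    [0,0,-0.015,0,0,0],
    [0,0,-0.01,0,0,0],
    [0,0,0,0,0,0],
    [0,0,0,0,0,0]
  ]
}}

```text
time_s: 43.13
tcp_pos: [0.5362, 0.4101, 0.1705]
eef_rot: [[-0.023, -0.032, -0.999], [-0.004, -0.999, 0.032], [-1.0, 0.004, 0.022]]
wrist_force: [-29.9, -3.4, 12.9]
opening: 0.002
```

Run:
```python
from h import *
go([.545,.411,.170],-2)
d=snapshot("wrist");cv2.imwrite("pics/w26.png",d["img"])
```

```text
turn deg 0.15 units about tool x 0.0009 rows>=0.0
shift units [ 0.0012 -0.0029 -0.0219] rows>=0.2
tool tilt [-0.0226 -0.0038 -0.9997] t 43.1333 tcp [0.5362 0.4101 0.1705] yaw -1.85 F [-29.9105  -3.4307  12.8632] open 0.002
```

View pics/w26.png

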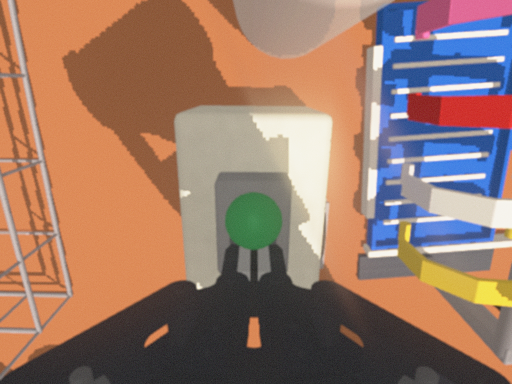

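The lever is at its hard stop: 30 N at x ≈ 0.536, where the geometry predicts it. I'll back off and rise.

{"fn": "move_arm", "kwargs": {
  "motion": [
    [0,0,0.03,0,0,0],
    [0,0,0.05,0,0,0],
    [0,0,0.07,0,0,0],
    [0,0,0.05,0,0,0],
    [-0.08,0,0,0,0,0],
    [-0.08,0,0,0,0,0],
    [-0.08,0,0,0,0,0],
    [-0.08,0,0,0,0,0]
  ]
}}

```text
time_s: 43.85
tcp_pos: [0.4649, 0.4123, 0.3007]
eef_rot: [[0.001, -0.034, -0.999], [0.0, -0.999, 0.034], [-1.0, -0.0, -0.001]]
wrist_force: [1.1, 0.7, -0.8]
opening: -0.004
```

{"fn": "move_arm", "kwargs": {
  "motion": [
    [0,0,0.05,0,0,0],
    [0,-0.05,0.05,0,0,0],
    [0,-0.05,0,0,0,0],
    [0,0,0,0,0,0],
    [0,0,0,0,0,0],
    [0,0,0,0,0,0]
  ]
}}

```text
time_s: 44.35
tcp_pos: [0.4267, 0.4535, 0.2989]
eef_rot: [[0.0, -0.035, -0.999], [-0.001, -0.999, 0.035], [-1.0, 0.001, -0.0]]
wrist_force: [-0.3, -0.8, -0.6]
opening: 0.0
```

Run:
```python
from h import *
go([.545,.411,.170],-2)
t=snapshot("top");crop(t["img"],90,90,290,240,4,"t27a.png");cv2.imwrite("pics/t27.png",t["img"])
s=snapshot("scene");crop(s["img"],260,120,420,290,4,"s27a.png");cv2.imwrite("pics/s27.png",s["img"])
```

```text
turn deg 0.00 units about tool x 0.0000 rows>=0.0
shift units [ 0.3224  0.0958 -0.2992] rows>=4.4
tool tilt [ 0.0002 -0.0006 -1.    ] t 44.35 tcp [0.4267 0.4535 0.2989] yaw -2.00 F [-0.268  -0.8334 -0.631 ] open 0.000
```

View pics/t27a.png

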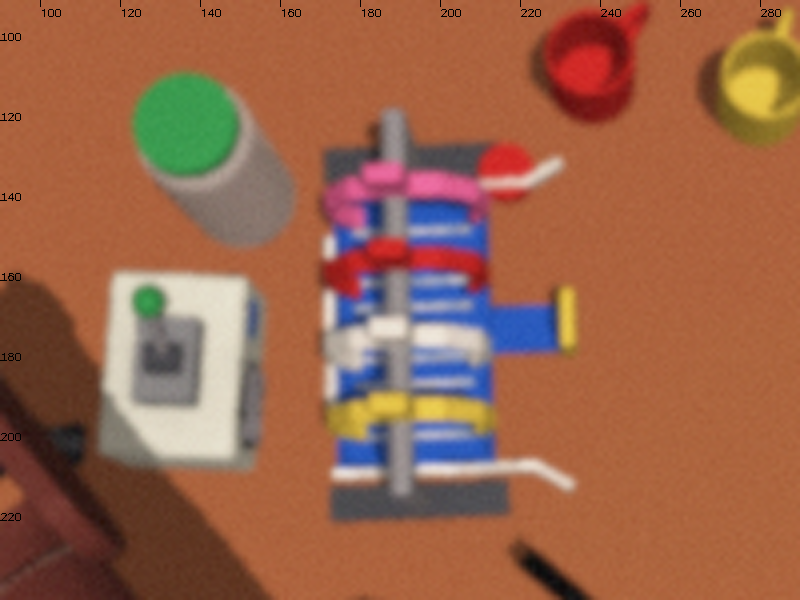

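View pics/s27a.png

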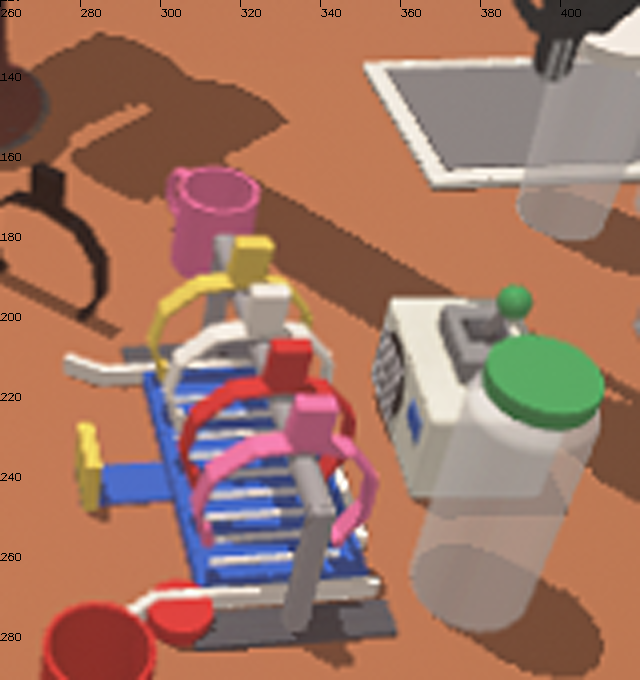

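View pics/t27.png

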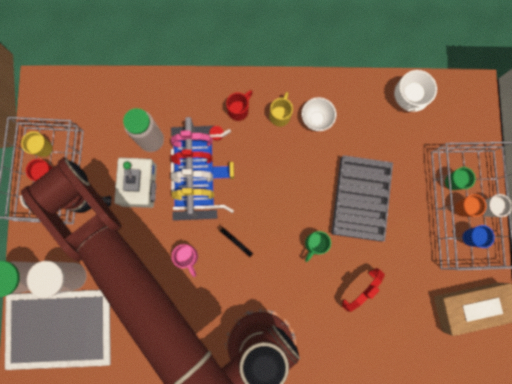

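Run:
```python
from h import *
t=snapshot("top");s=snapshot("scene")
P,e=tri(ray(t,126.7,166),ray(s,386,196));print(P,e)
a=np.array([.4963,.412,.174]);print("chord",np.linalg.norm(P-a),"angle",2*np.arcsin(np.linalg.norm((P-a)[[0,2]])/.14))
m=cv2.absdiff(cv2.imread("pics/t27.png"),t["img"]);print(m.max())
```

```text
[0.5569 0.4074 0.1689] 0.005937346111199817
chord 0.060942746138976385 angle 0.8980452387500021
22
```

Run:
```python
from h import *
st=manip.get_state();d=snapshot("wrist");cv2.imwrite("pics/w28.png",d["img"])
def green(d,x0,y0,x1,y1):
    h=cv2.cvtColor(d["img"],cv2.COLOR_BGR2HSV);m=cv2.inRange(h,(45,80,40),(80,255,255))
    k=np.zeros_like(m);k[y0:y1,x0:x1]=m[y0:y1,x0:x1]
    c=max(cv2.findContours(k,0,2)[0],key=cv2.contourArea);return cv2.minEnclosingCircle(c)
t=snapshot("top");s=snapshot("scene")
w=green(d,200,0,512,260);a=green(t,118,158,135,174);b=green(s,378,186,396,203);print(w,a,b)
rw,ra,rb=ray(d,*w[0],st),ray(t,*a[0]),ray(s,*b[0])
print(tri(rw,ra),tri(rw,rb),tri(ra,rb))
```

```text
((308.0, 15.765625), 16.265243530273438) ((126.69999694824219, 165.0), 3.4482908248901367) ((388.26922607421875, 194.88461303710938), 3.8940391540527344)
(array([0.5587, 0.4079, 0.1787]), np.float64(0.0002601793641950097)) (array([0.5596, 0.408 , 0.1756]), np.float64(0.0013503143131741553)) (array([0.5596, 0.4088, 0.1752]), np.float64(8.350879311101588e-05))
```

View pics/w28.png

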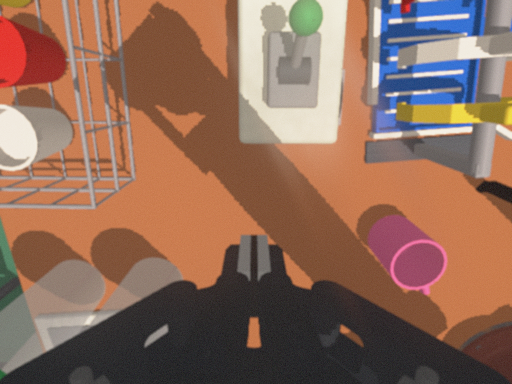

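Run:
```python
from h import *
def green(im,x0,y0,x1,y1):
    h=cv2.cvtColor(im,cv2.COLOR_BGR2HSV);m=cv2.inRange(h,(45,80,40),(80,255,255))
    k=np.zeros_like(m);k[y0:y1,x0:x1]=m[y0:y1,x0:x1]
    c=max(cv2.findContours(k,0,2)[0],key=cv2.contourArea);return cv2.minEnclosingCircle(c)
t=snapshot("top");s=snapshot("scene");d=snapshot("wrist");st=np.load("st7.npz")
a=green(cv2.imread("pics/top0.png"),118,178,135,195);b=green(cv2.imread("pics/scene0.png"),372,174,392,192);w=green(cv2.imread("pics/w7.png"),0,120,70,190)
print(a,b,w)
ra,rb,rw=ray(t,*a[0]),ray(s,*b[0]),ray(d,*w[0],st)
print(tri(ra,rb),tri(rw,ra),tri(rw,rb))
```

```text
((125.5, 185.5), 3.8079864978790283) ((382.5, 181.5), 3.8079864978790283) ((32.5, 160.0), 16.978025436401367)
(array([0.4969, 0.4103, 0.1768]), np.float64(0.0016448449367908642)) (array([0.4965, 0.4091, 0.1797]), np.float64(0.0009465318646074906)) (array([0.496 , 0.4118, 0.1763]), np.float64(0.0003196176410555588))
```

The knob's travel measures 62–63 mm, i.e. 0.93–1.0 rad depending on the knob's exact lever radius. I'll push once more, slowly, to confirm the stop.

Run:
```python
from h import *
go([.49,.4105,.300],-2)
```

```text
turn deg -0.01 units about tool x -0.0001 rows>=0.0
shift units [-0.0022  0.1022 -0.1621] rows>=1.9
tool tilt [ 0.  0. -1.] t 44.85 tcp [0.4266 0.4536 0.2991] yaw -2.01 F [-0.2005  0.1005  0.3708] open -0.002
```

{"fn": "move_arm", "kwargs": {
  "motion": [
    [0,0.051,-0.08,0,0,0],
    [0,0.051,-0.08,0,0,0],
    [0.08,0,0,0,0,0],
    [0.08,0,0,0,0,0],
    [0.08,0,0,0,0,0],
    [0.08,0,0,0,0,0],
    [0,0,0,0,0,0],
    [0,0,0,0,0,0]
  ]
}}

```text
time_s: 45.52
tcp_pos: [0.4879, 0.4099, 0.169]
eef_rot: [[-0.004, -0.035, -0.999], [-0.003, -0.999, 0.035], [-1.0, 0.003, 0.004]]
wrist_force: [0.0, -0.9, 1.5]
opening: 0.001
```

{"fn": "move_arm", "kwargs": {
  "motion": [
    [0,0,-0.025,0,0,0],
    [0,0,-0.025,0,0,0],
    [0,0,-0.025,0,0,0],
    [0,0,-0.02,0,0,0],
    [0,0,0,0,0,0],
    [0,0,0,0,0,0]
  ]
}}

```text
time_s: 46.02
tcp_pos: [0.528, 0.4094, 0.1718]
eef_rot: [[0.001, -0.036, -0.999], [0.001, -0.999, 0.036], [-1.0, -0.001, -0.001]]
wrist_force: [0.3, -0.4, -0.8]
opening: 0.001
```

{"fn": "move_arm", "kwargs": {
  "motion": [
    [0,0,-0.01,0,0,0],
    [0,0,0,0,0,0],
    [0,0,0,0,0,0],
    [0,0,0,0,0,0]
  ]
}}

```text
time_s: 46.35
tcp_pos: [0.5307, 0.4094, 0.171]
eef_rot: [[-0.0, -0.035, -0.999], [-0.0, -0.999, 0.035], [-1.0, 0.0, 0.0]]
wrist_force: [0.5, 0.5, 0.4]
opening: -0.002
```

{"fn": "move_arm", "kwargs": {
  "motion": [
    [0,0,-0.01,0,0,0],
    [0,0,0,0,0,0],
    [0,0,0,0,0,0],
    [0,0,0,0,0,0]
  ]
}}

```text
time_s: 46.68
tcp_pos: [0.535, 0.4092, 0.1711]
eef_rot: [[0.0, -0.035, -0.999], [-0.0, -0.999, 0.035], [-1.0, 0.0, -0.0]]
wrist_force: [-0.6, 0.8, 0.3]
opening: 0.001
```

{"fn": "move_arm", "kwargs": {
  "motion": [
    [0,0,-0.01,0,0,0],
    [0,0,0,0,0,0],
    [0,0,0,0,0,0],
    [0,0,0,0,0,0]
  ]
}}

```text
time_s: 47.02
tcp_pos: [0.5357, 0.4092, 0.171]
eef_rot: [[-0.009, -0.034, -0.999], [-0.001, -0.999, 0.034], [-1.0, 0.002, 0.009]]
wrist_force: [-12.4, -1.1, 6.1]
opening: 0.0
```

{"fn": "move_arm", "kwargs": {
  "motion": [
    [0,0,-0.01,0,0,0],
    [0,0,0,0,0,0],
    [0,0,0,0,0,0],
    [0,0,0,0,0,0]
  ]
}}

```text
time_s: 47.35
tcp_pos: [0.5361, 0.4093, 0.1709]
eef_rot: [[-0.018, -0.033, -0.999], [-0.003, -0.999, 0.033], [-1.0, 0.003, 0.017]]
wrist_force: [-25.1, -3.1, 11.0]
opening: 0.001
```

The push meets a hard stop: 4 mm more command moved it only 0.4 mm while force rose 13 N. I'll retreat and do the last check.

{"fn": "move_arm", "kwargs": {
  "motion": [
    [0,0,0.03,0,0,0],
    [0,0,0.05,0,0,0],
    [0,0,0.07,0,0,0],
    [0,0,0.05,0,0,0],
    [-0.08,0,0,0,0,0],
    [-0.08,0,0,0,0,0],
    [-0.08,0,0,0,0,0],
    [-0.08,0,0,0,0,0]
  ]
}}

```text
time_s: 48.02
tcp_pos: [0.4628, 0.4115, 0.3005]
eef_rot: [[0.0, -0.035, -0.999], [-0.0, -0.999, 0.035], [-1.0, 0.0, -0.0]]
wrist_force: [0.6, -0.0, -0.0]
opening: -0.005
```

{"fn": "move_arm", "kwargs": {
  "motion": [
    [0,-0.03,0.05,0,0,0],
    [0,-0.05,0.05,0,0,0],
    [0,-0.03,0,0,0,0],
    [0,0,0,0,0,0],
    [0,0,0,0,0,0],
    [0,0,0,0,0,0]
  ]
}}

```text
time_s: 48.52
tcp_pos: [0.4251, 0.4565, 0.2984]
eef_rot: [[-0.0, -0.035, -0.999], [-0.001, -0.999, 0.035], [-1.0, 0.001, 0.0]]
wrist_force: [0.1, 0.1, 0.6]
opening: -0.001
```

Run:
```python
from h import *
t=snapshot("top");crop(t["img"],90,90,290,240,4,"t30a.png")
s=snapshot("scene");cv2.imwrite("pics/s30.png",s["img"]);crop(s["img"],250,140,420,290,4,"s30a.png")
print(manip.get_state()["time_s"])
```

```text
48.6167
```

View pics/t30a.png

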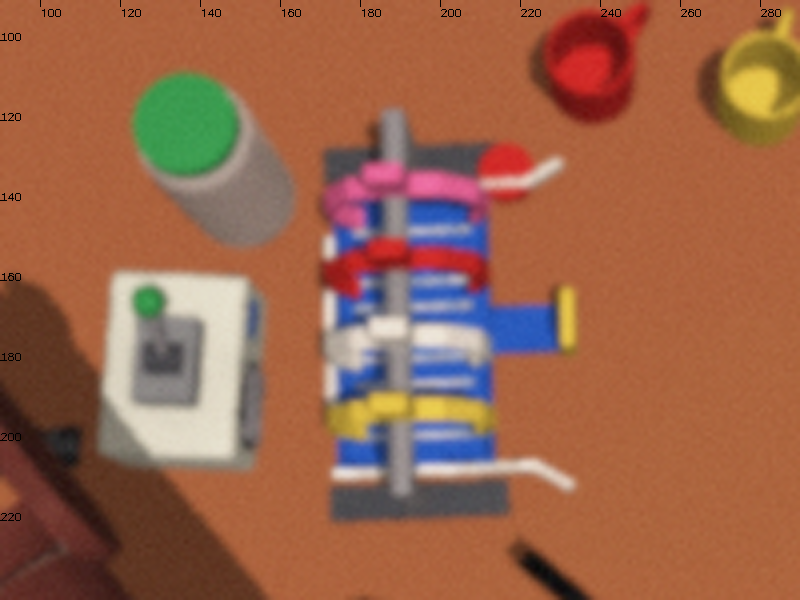

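View pics/s30.png

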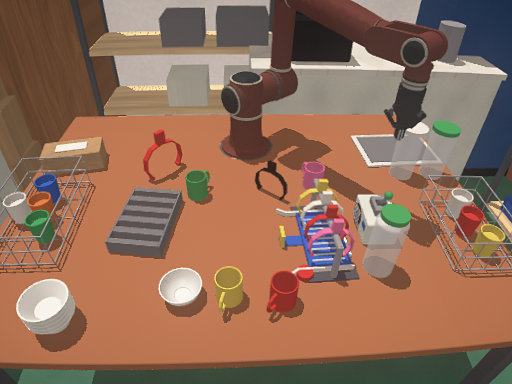

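View pics/s30a.png

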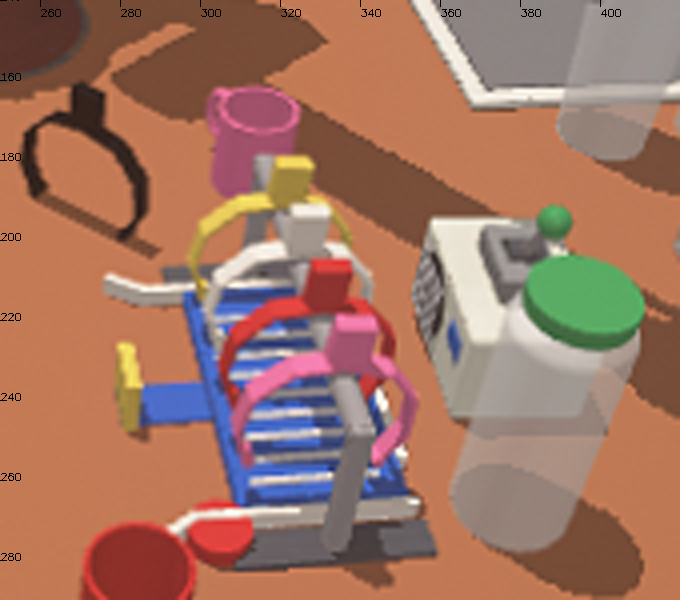

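Everything is in place: the basket is empty, all four frames hang and the tray and catch are unchanged. I'm handing in.

```bash
python3 -c "
from workcell import manip
print(manip.finish_job())"
```

```text
the job is handed in; nothing more can be done
None
```

The job is done and handed in at about 49 s of the 210 s allowed, in the order you asked.

- **Tray:** I slid it in by its fin until it met the back stop at about 30 N. The red catch's nose showed behind its front corner, and the last pictures show the tray in the same place.
- **Frames:** yellow, white, red and pink were in the basket; green was absent. All four hang over the bar about 60 mm apart, one leg on each side, and the basket is empty. I left the larger red frame and the black one on the table alone.
- **Lever:** I pushed it over to its hard stop only after all four frames were hanging. A second, slow push met the same stop at the same place.

**One check that didn't fully agree:** the knob's measured travel of 62–63 mm works out to about 0.93 rad at a 70 mm radius. It gives 1.0 rad only if the knob's centre is about 65 mm from the pivot, which I couldn't measure. I relied on the hard stop as proof that the lever is fully on.

In the last pictures the mugs, bowl and jug look to be where they started. No push read more than about 33 N at the wrist.

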